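# Change the gas cartridge of a portable stove

## Robot

A 7-joint arm with a two-finger parallel gripper is mounted at the origin on the work surface. World frame = base frame: x ahead of the robot, y to its left, z up, the work surface at z = 0. Lengths are in m, angles in degrees, forces in N, time in s.
With the tool pointing down it reaches from about 0.425 to 0.875 m from the base axis. Payload 4.7 kg.
Tool frame: the origin (TCP) lies midway between the tips of the shut fingers; the grasp point (between the pads) lies 19 mm behind it; z points along the fingers, y is the direction in which the jaws open and shut (so a half turn about z gives the same grasp; the last joint's range is limited). The gripper opens to 87 mm and grips with 3 to 60 N. Pads are 19 mm wide; open, the fingers measure 117 mm over their backs; the gripper's body (75 mm by 190 mm) begins 51 mm behind the grasp point.
Start: joints at [-67.088, 18.392, -4.016, 83.108, 1.295, 78.541, -3.26], TCP at [0.245, 0.602, 0.223] pointing down, gripper open.
Joint ranges: [-163.93, 163.93], [-17.29, 119.83], [-79.2, 71.16], [3.27, 140.29], [-89.18, 269.18], [5.43, 117.66], [-154.24, 154.24]. Speed limits (degrees/s): [147.25, 147.25, 180, 180, 180, 180, 180].

## Interface

Orientations are given as [roll, pitch, yaw] about the fixed x, y, z axes, in that order (R = Rz(yaw) Ry(pitch) Rx(roll)).
In Python, from cell import env gives the robot as it stands.
- The arm moves only by the tool apply_moves, never from a script. Its argument "targets" is a list of rows, each a list of 2 entries, a list of its own where there are three numbers: the shift along the world's x, y, z in mm, then the turn, a rotation vector about the world's x, y, z in rad. A call has 1 to 8 rows; each row is the pose to reach, as a shift and turn from the pose commanded when the call began; what a row does not reach only later rows make up. A row lasts 1/10 s, in which the tool goes at most 50 mm and 8.59 degrees, less where a joint would pass 70% of its speed; a pose out of reach is approached as far as the arm can. A call with a gripper value outside its range is refused whole. "hand" is the finger opening in mm, from 0 to 87, set as the call begins (left out, the last holds). The fingers move at their own pace and stop on an object; "squeeze" is the grip in N (left out, the last holds). Time passes only in rows, so rows that repeat a pose let the fingers close. It gives the time, the measured TCP pose, the force and the opening at its end, in the units of the state.
- env.get_obs(): the state, without advancing time (a new reading comes with each control period).
- env.read_camera(name): name is "scene" or "top" or "wrist"; returns a dict with "image" (480x640x3 uint8, red, green, blue), "camera_matrix" (3x3 intrinsics, pixels), "camera_from_world" (4x4, takes a point from world to camera coordinates); the wrist camera has in their place "mount" (4x4, takes a point from camera to tool coordinates, whose origin is the TCP and whose axes are the flange's). Camera axes: x right, y down, z forward; pixel columns grow to the right and rows downward; lengths in m; the calibration is good to about 2 mm. A picture is of the moment at which its call begins: read the wrist's pose just before it. There is no depth.
- env.sign_off(): hands the job in, once; it reports no verdict.
Trained networks look in a picture, given as the dict that the camera call returned (one of the last four; its "shot" number tells which), for a name from the list of things; names that differ only in an ending like _2 or _b are one class to them, and where a whole thing is asked for, a point or a joint stands for the part that bears it (a point fixed in the world has none). Each returns a list of dicts, best first, with "conf" (0 to 1); they miss things now and then, are a little off and sometimes report something else, mostly with a low value. They report only what shows in the picture. A call takes as long as a camera call. They do not tell look-alikes from the thing itself.
- env.regions_of(picture, target): "region" (480x640 bool, what is visible of it) and "rect" ([left, top, right, bottom] in pixels, round what is visible of it).
The state is a dict: "time_s": time; "qpos": joint angles; "joint_velocities": joint speeds; "effort": joint torques, N m; "tool_pos": TCP position; "tool_rot": TCP orientation; "force": force on the tool from outside, world axes, zero at the start; "wrist_torque": the same for the moment, N m; "grip_width": finger opening in m.
Only numpy, scipy, OpenCV 4.12 (cv2) and the standard library are available. Lean on these libraries where they do the work, as an engineer would, in place of code of your own. Each camera call takes 0.05 s, during which the arm holds its last target. There are 200 camera calls.

## Task

The orange gas cartridge in the stove is spent: swap it with the fresh green one that stands in the middle of the can caddy, using the free blue board to stand cartridges on meanwhile. Leave the green one lying in both saddles of the stove's open bay with its valve towards the regulator at the stove's front, and the orange one standing upright, valve up, in the caddy's middle cell. Set the cartridges down without dropping them, keep them off the burner, and do not disturb the spray cans, the oil bottle or the bowl.

Things in the scene. Friction and masses are not known exactly. Their poses are not given: they have to be found in the camera images.
- fresh_mid (a point): Middle (90 mm above the base) of the fresh gas cartridge: green steel can with white bands, 0.24 to 0.44 kg. Straight cylinder 64 mm in diameter up to 150 mm from the base, then a dome 48 mm wide to 163 mm, valve collar 33 mm wide to 173 mm, stem 8 mm wide to 180 mm. Its own z axis runs from base to valve. Starts standing in the caddy's middle cell.
- fresh_valve (a point): Tip of the fresh cartridge's valve stem, 90 mm from its middle along its z axis.
- spent_mid (a point): Middle (90 mm above the base) of the spent gas cartridge: orange with black bands, same shape and sizes as the fresh one, 0.10 to 0.16 kg. Its own z axis runs from base to valve. Starts lying in the stove's bay, valve towards the stove's front.
- spent_valve (a point): Tip of the spent cartridge's valve stem, 90 mm from its middle along its z axis.
- bay (a point): Where the middle of a cartridge lying in the stove's two saddles belongs, 70 mm above the counter. x axis: level, from the stove's front to its back (the valve points to -x); y: level, towards the burner; z up. V-shaped saddles, 14 mm wide, stand at x = -52 and +65 mm and rise to 14 mm below the can's axis, so a can settles into them. The grey stove is fixed, its front to the robot's left, the bay on its side nearest the robot.
- regulator (a point): Top edge of the regulator housing's face at the bay's front end, 98 mm from the bay point along -x, 58 mm above the counter. The housing is 120 mm wide and goes on 62 mm to the stove's front. The bay's rear wall is as high, 102 mm from the bay point along +x.
- wall_edge (a point): Top edge of the burner box beside the bay, 58 mm above the counter, 70 mm from the bay point along +y; the burner box goes on 235 mm beyond. On the bay's other side, 53 mm from its axis, there is only a lip 39 mm high; the open cover hangs outwards from it, 80 mm wide and sloping down to the counter.
- burner: Burner and pan support on the stove's deck, fixed: 163 mm across its four dark arms; origin on its axis, 60 mm above the counter. The arms rise to 94 mm above the counter. Its axis lies 193 mm from the bay's axis and 20 mm nearer the front than the bay point.
- cell (a point): Centre of the floor of the middle cell of the steel can caddy (fixed), 3 mm above the counter. Caddy: one row of three square cells along its x axis, pitch 77 mm, 74 mm inside, sheet walls 3 mm thick and 55 mm high above the counter; 234 x 80 mm overall. z is up. A spray can stands in each outer cell.
- board_top (a point): Centre of the top face of the free blue chopping board (fixed), 280 mm along its x axis by 160 mm along its y axis, 12 mm thick; nothing stands on it.
- spray_a_mid (a point): Middle (93 mm above the base) of the yellow cooking-spray can with a red cap, 62 mm in diameter, 186 mm tall, standing in the outer cell of the caddy at -x. Bystander.
- spray_b_mid (a point): Middle (93 mm above the base) of the white cooking-spray can with a red cap, 62 mm in diameter, 186 mm tall, standing in the outer cell of the caddy at +x. Bystander.
- oil_mid (a point): Middle of the amber oil bottle, 64 mm in diameter, 235 mm tall, standing at the right-hand side of the work. Bystander.
- bowl_mid (a point): Middle of the small steel bowl, 120 mm wide, 50 mm high, standing at the right-hand side of the work. Bystander.
Not all that is in view belongs to the job. What is shaped like the part that bears fresh_mid but purple is not meant.

How it is judged (in metres and radians):
On the way:
1. one of the two cartridges stands upright on the blue board, let go (((contact force between spent and board above 0.2 N and angle between spent_mid's own z axis and vertical below 0.08 rad and contact force between spent and the fingers below 0.2 N) or (contact force between fresh and board above 0.2 N and angle between fresh_mid's own z axis and vertical below 0.08 rad and contact force between fresh and the fingers below 0.2 N))), for 0.2 s.
At the end, for the whole second after the job is handed in: Green cartridge in the saddles: within 12 mm of the bay point along it, 6 mm across and in height, 0.08 rad of its axis, valve to the front. Orange cartridge on the floor of the caddy's middle cell, within 14 mm of centre, 0.08 rad of upright, valve up. Both at rest (x of fresh_mid in the frame of bay between -0.012 and 0.014 m and y of fresh_mid in the frame of bay between -0.006 and 0.006 m and z of fresh_mid in the frame of bay between -0.006 and 0.006 m and angle between the z axis of fresh_mid and the x axis of bay, either way round below 0.08 rad and x of fresh_valve in the frame of bay below -0.07 m and horizontal distance between spent_mid and cell below 0.014 m and angle between spent_mid's own z axis and vertical below 0.08 rad and z of spent_mid in the frame of cell below 0.095 m and z of spent_valve in the frame of cell above 0.17 m and linear speed of each of fresh, spent below 0.02 m/s); the robot touches nothing.
It fails at once if a spray can, the oil bottle or the bowl disturbed (moved more than 20 mm, the bowl 30 mm, or tipped more than 0.25 rad) (distance of any of spray_a_mid, spray_b_mid, oil_mid from where it was at the start of the episode above 0.02 m or distance of bowl_mid from where it was at the start of the episode above 0.03 m or angle between any of spray_a_mid, spray_b_mid, oil_mid's own z axis and vertical above 0.25 rad).
It fails at once if a cartridge touches the burner or pan support (contact force between any of fresh, spent and burner above 0.5 N).
It fails at once if a cartridge is dropped (falls free at over 0.9 m/s, a drop of about 4 cm) ((linear speed of fresh above 0.9 m/s and contact force between fresh and anything else below 0.1 N) or (linear speed of spent above 0.9 m/s and contact force between spent and anything else below 0.1 N)).
It also fails if it takes over 72 s, if anything falls off the work surface, if the arm or the gripper's body presses on something with over 40 N, if the wrist force passes 120 N, or if a joint passes its speed limit or range.

## Working session

There is one attempt and no reset: what is moved stays moved. The work goes in short steps, Python scripts to look and compute and a tool call to move; the robot and the scene stay as the last step left them, time stands still between calls to the robot, and variables do not carry over. Pictures are saved under pics/ and viewed, about 8 in all and at most 12, crops included, and the job is handed in when it is done.

Besides the shell and the picture viewer there is one more tool, called after "Request:" as name(argument=value, ...), one argument or row to a line, values as JSON. apply_moves: Moves the arm, as the interface text tells. Its arguments: {"type":"object","properties":{"targets":{"type":"array","items":{"type":"array"}},"hand":{"type":"number"},"squeeze":{"type":"number"}},"required":["targets"]}

```bash
ls; mkdir -p pics; python3 - <<'E'
from cell import env
import cv2
print(env.get_obs())
for n in("scene","top"):
    p=env.read_camera(n); print(n,p['camera_matrix'].tolist(),p['camera_from_world'].round(4).tolist())
    cv2.imwrite(f'pics/{n}0.png',p['image'][:,:,::-1])
    import numpy as np
    for t in("fresh_mid","spent_mid","spray_a_mid","oil_mid","bowl_mid","burner"):
        for r in env.regions_of(p,t): print(t,np.round(r['conf'],2),r['rect'])
E
```

```text
pics
{'time_s': 0.0, 'qpos': array([-67.08935954,  18.43958359,  -4.0150519 ,  83.17549722,
         1.29457469,  78.54169305,  -3.25991083]), 'joint_velocities': array([ 0.05736223, -0.02655816,  0.02662266,  0.00234512, -0.04717979,
        0.05356696,  0.00943291]), 'effort': array([-1.40545239e-04, -4.91289890e+01, -4.04150113e-01, -3.12534034e+01,
       -6.40116166e-02,  4.34664753e-02,  1.65463734e-04]), 'tool_pos': array([0.24441227, 0.60168736, 0.22145031]), 'tool_rot': array([-1.79888446e+02,  5.57405679e-03,  1.57898677e+02]), 'force': array([0.03310555, 0.4468828 , 0.03279176]), 'wrist_torque': array([ 0.025859  , -0.02225127, -0.03568146]), 'grip_width': 0.08731325965170213}
scene [[590.2573842419528, 0.0, 320.2562374952565], [0.0, 590.2573842419528, 244.54363525789182], [0.0, 0.0, 1.0]] [[-0.2805, 0.9597, 0.0161, 0.1875], [0.7466, 0.2287, -0.6247, -0.3403], [-0.6032, -0.1632, -0.7807, 1.8124], [0.0, 0.0, 0.0, 1.0]]
fresh_mid 0.78 [255.8, 234.1, 287.5, 282.6]
fresh_mid 0.73 [257.9, 282.2, 289.0, 342.0]
spent_mid 0.95 [406.7, 256.4, 486.7, 292.1]
spray_a_mid 0.74 [223.6, 221.9, 255.9, 277.6]
oil_mid 0.86 [162.9, 147.4, 196.7, 221.2]
oil_mid 0.38 [287.0, 238.3, 315.6, 297.2]
bowl_mid 0.66 [124.3, 223.7, 172.9, 261.5]
burner 0.77 [421.0, 319.7, 488.1, 380.2]
top [[477.92939346725467, 0.0, 321.44607431955706], [0.0, 477.92939346725467, 236.78515580075864], [0.0, 0.0, 1.0]] [[0.0044, -1.0, -0.002, -0.0409], [-0.9985, -0.0043, -0.054, 0.5908], [0.054, 0.0023, -0.9985, 1.1906], [0.0, 0.0, 0.0, 1.0]]
fresh_mid 0.86 [347.5, 199.6, 378.3, 232.7]
fresh_mid 0.83 [330.5, 151.2, 355.9, 186.2]
spent_mid 0.92 [154.9, 242.8, 238.7, 273.6]
spray_a_mid 0.56 [375.7, 200.0, 410.8, 234.4]
oil_mid 0.58 [468.6, 269.2, 522.4, 296.8]
bowl_mid 0.58 [464.8, 196.0, 517.0, 244.3]
burner 0.58 [147.3, 152.3, 206.9, 210.9]
burner 0.37 [316.2, 260.5, 437.6, 345.6]
```

View pics/top0.png

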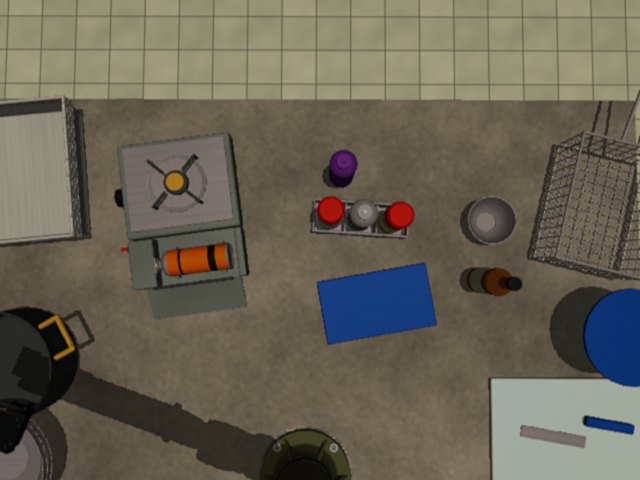

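View pics/scene0.png

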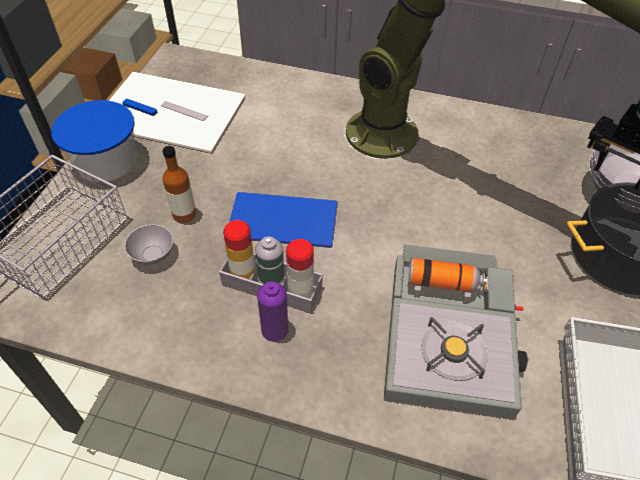

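Top view: the spent orange can lies in the stove bay at about (197,259) with its valve to the left. The caddy is at (360,217), and the board at (377,303). Two things could be the fresh can: the can in the caddy's middle cell at (364,213), green in the scene view at (270,260), and the purple look-alike at (342,166). The first fits the description. I'll check it in an enlarged crop.

```bash
cat > h.py <<'E'
from cell import env
import numpy as np, cv2
from scipy.optimize import minimize
from scipy.spatial.transform import Rotation as R
PROF=np.array([[0,.032],[.150,.032],[.150,.024],[.163,.024],[.163,.0165],[.173,.0165],[.173,.004],[.180,.004]])-[.09,0]
def cam(p,obs=None):
    K=p['camera_matrix']
    if 'camera_from_world' in p: return K,p['camera_from_world']
    T=np.eye(4);T[:3,:3]=R.from_euler('xyz',obs['tool_rot'],degrees=True).as_matrix();T[:3,3]=obs['tool_pos']
    return K,np.linalg.inv(T@p['mount'])
def proj(C,P):
    K,T=C;q=(np.c_[np.atleast_2d(P),np.ones(len(np.atleast_2d(P)))]@T.T)[:,:3]@K.T
    return q[:,:2]/q[:,2:]
def onz(C,uv,z):
    K,T=C;uv=np.atleast_2d(uv);d=np.c_[uv,np.ones(len(uv))]@np.linalg.inv(K).T@T[:3,:3];o=-T[:3,:3].T@T[:3,3]
    return o+d*((z-o[2])/d[:,2])[:,None]
def rings(mid,ax):
    ax=np.array(ax)/np.linalg.norm(ax);a=np.cross(ax,[.3,.5,.81]);a/=np.linalg.norm(a);b=np.cross(ax,a)
    t=np.linspace(0,2*np.pi,40,endpoint=False)
    return [mid+z*ax+r*(np.cos(t)[:,None]*a+np.sin(t)[:,None]*b) for z,r in PROF]
def sil(C,mid,ax,S=4):
    m=np.zeros((480*S,640*S),np.uint8);rs=[proj(C,r) for r in rings(mid,ax)]
    for i in range(0,len(rs)-1):
        h=cv2.convexHull(np.vstack(rs[i:i+2]).astype(np.float32));cv2.fillConvexPoly(m,np.round(h*S+S/2-.5).astype(np.int32),255)
    return cv2.resize(m,(640,480),interpolation=cv2.INTER_AREA)/255.
def save(n,im,c=None,s=1):
    if c: im=im[c[1]:c[3],c[0]:c[2]]
    cv2.imwrite('pics/'+n,cv2.resize(im,None,fx=s,fy=s,interpolation=cv2.INTER_CUBIC)[:,:,::-1])
E
python3 - <<'E'
from h import *
ps={n:env.read_camera(n) for n in("top","scene")}
t=ps['top'];C=cam(t)
A=cv2.resize(t['image'][125:325,110:255],None,fx=4,fy=4)[0:600][:, :400] if 0 else None
im=t['image'];a=cv2.resize(im[220:330,115:255],None,fx=4,fy=4,interpolation=cv2.INTER_CUBIC);b=cv2.resize(im[140:250,300:420],None,fx=4,fy=4,interpolation=cv2.INTER_CUBIC)
# spent fit in both views
from functools import partial
regs={n:env.regions_of(p,"spent_mid")[0]['region'].astype(float) for n,p in ps.items()}
def cost(x,names):
    c=0
    for n in names:
        s=sil(cam(ps[n]),np.array([x[0],x[1],.07]),[np.cos(x[2]),np.sin(x[2]),0]);r=regs[n];c+=np.abs(s-r).sum()/r.sum()
    return c
x0=onz(C,[[197,259]],.07)[0];
for nm in (("top",),("scene",),("top","scene")):
    r=minimize(cost,[x0[0],x0[1],np.deg2rad(92)],args=(nm,),method='Nelder-Mead',options=dict(initial_simplex=[[x0[0]+i,x0[1]+j,1.6+k] for i,j,k in((0,0,0),(.015,0,0),(0,.015,0),(0,0,.1))]));print(nm,r.x,r.fun)
# board
hsv=cv2.cvtColor(im,cv2.COLOR_RGB2HSV);m=cv2.inRange(hsv,(105,120,60),(130,255,255));m[:250]=0;m[350:]=0;m[:,:310]=0;m[:,445:]=0
q=cv2.boxPoints(cv2.minAreaRect(cv2.findNonZero(m)));w=onz(C,q,.012);print('board',w.round(4),w.mean(0),[np.linalg.norm(w[i]-w[i-1]) for i in range(2)])
for n,uv,z in(("redL",(330,210),.189),("fresh",(364,213),.18),("redR",(400,214),.189),("oil",(513,284),.235),("bowl",(491,220),.05)):print(n,onz(C,[uv],z)[0].round(3))
cv2.imwrite('pics/c1.png',np.hstack([a[:440,:],b[:440,:]])[:, :, ::-1][:, 120:][:, :])
print(a.shape,b.shape)
E
python3 - <<'E'
import cv2
i=cv2.imread('pics/top0.png')
import numpy as np
a=cv2.resize(i[222:322,117:257],None,fx=4,fy=4,interpolation=cv2.INTER_CUBIC);j=cv2.imread('pics/scene0.png')
b=cv2.resize(i[185:245,305:415],None,fx=5,fy=5,interpolation=cv2.INTER_CUBIC)
c=cv2.resize(j[215:345,215:330],None,fx=2,fy=2,interpolation=cv2.INTER_CUBIC)
o=np.zeros((600,800,3),np.uint8);o[:300,:550]=b;o[300:600,:420*1+140]=a[60:360,:];o[0:260,560:790]=c
cv2.imwrite('pics/c1.png',o)
E
```

```text
('top',) [0.53232848 0.27127641 1.69976622] 0.056913509740465766
('scene',) [0.52771692 0.2709069  1.69870366] 0.044920151556265775
('top', 'scene') [0.53018919 0.27112804 1.70403447] 0.15158493308795357
board [[ 0.4775 -0.0256  0.012 ]
 [ 0.5279 -0.3003  0.012 ]
 [ 0.3721 -0.3272  0.012 ]
 [ 0.3223 -0.0543  0.012 ]] [ 0.42494974 -0.17684628  0.012     ] [np.float64(0.15777376788182865), np.float64(0.2792991968164571)]
redL [ 0.64  -0.057  0.189]
fresh [ 0.635 -0.132  0.18 ]
redR [ 0.632 -0.209  0.189]
oil [ 0.484 -0.433  0.235]
bowl [ 0.632 -0.455  0.05 ]
(440, 560, 3) (440, 480, 3)
```

View pics/c1.png

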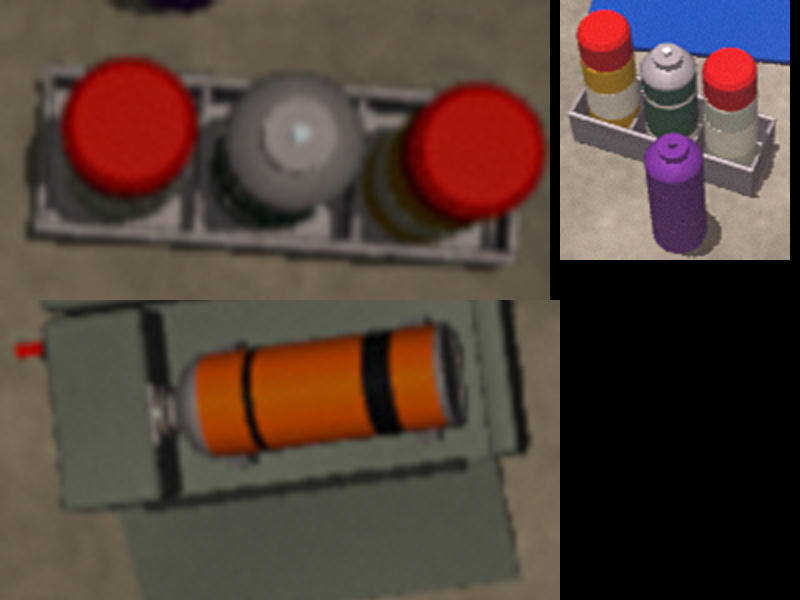

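Confirmed: the enlarged crop shows the green can with its grey dome in the caddy's middle cell. The purple one stands outside the caddy. Moving over the bay for a close wrist view.

Request:
apply_moves(
  targets=[
    [[143,-166,60],[0,0,-0.53]],
    [[143,-166,60],[0,0,-0.53]],
    [[143,-166,60],[0,0,-0.53]],
    [[143,-166,60],[0,0,-0.53]],
    [[286,-331,80],[0,0,-1.056]],
    [[286,-331,80],[0,0,-1.056]],
    [[286,-331,80],[0,0,-1.056]],
    [[286,-331,80],[0,0,-1.056]],
  ],
  hand=87,
)

```text
time_s: 1.7
tool_pos: [0.5017, 0.3042, 0.2981]
tool_rot: [180.0, -0.0, 97.1]
force: [-0.1, 0.7, -0.3]
grip_width: 0.0871
```

```bash
python3 - <<'E'
from h import *
o=env.get_obs();print(o['time_s'],o['tool_pos'],o['tool_rot'],o['qpos'].round(1));p=env.read_camera('wrist');save('w1.png',p['image']);print(p['mount'].round(4).tolist())
np.savez('w1.npz',K=p['camera_matrix'],T=cam(p,o)[1])
C=cam(p,o)
reg=env.regions_of(p,"spent_mid");print([(r['conf'],r['rect']) for r in reg])
r=reg[0]['region'].astype(float)
f=lambda x:np.abs(sil(C,np.array([x[0],x[1],.07]),[np.cos(x[2]),np.sin(x[2]),0])-r).sum()/r.sum()
x0=[.53,.271,1.70]
s=minimize(f,x0,method='Nelder-Mead',options=dict(initial_simplex=[[x0[0]+i,x0[1]+j,x0[2]+k] for i,j,k in((0,0,0),(.01,0,0),(0,.01,0),(0,0,.06))]));print(s.x,np.rad2deg(s.x[2]),s.fun)
E
```

```text
1.7 [0.50170743 0.30416026 0.29813756] [ 1.79953855e+02 -3.31949520e-02  9.71317552e+01] [-47.3   9.1  15.4  86.3  -2.4  84.9 -24.7]
[[-0.0008, -0.9681, -0.2506, 0.0675], [1.0, -0.0009, 0.0002, -0.0009], [-0.0004, -0.2506, 0.9681, -0.1622], [0.0, 0.0, 0.0, 1.0]]
[(0.57, [307.2, 152.3, 371.2, 307.2])]
[0.52939557 0.27340338 1.71456061] 98.23708647887389 0.2791879611938888
```

View pics/w1.png

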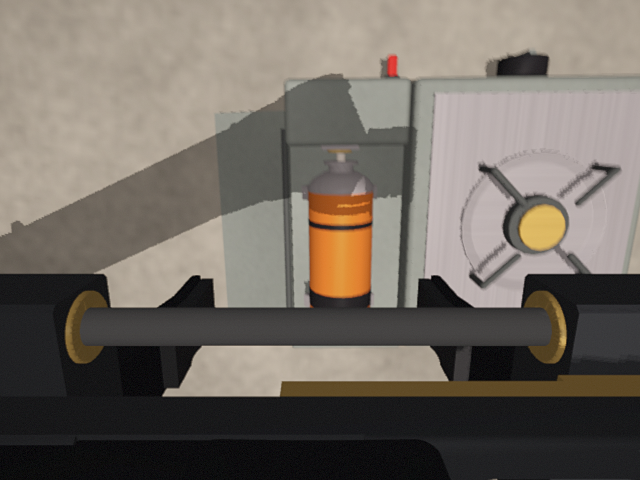

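The wrist view shows the orange can at (340,240) with its valve up, towards the regulator edge at row ~145. The stove's front is at row ~80 and the burner at (543,225). The gripper hides the can's tail, so I'll fit only the visible part.

```bash
python3 - <<'E'
from h import *
z=np.load('w1.npz');C=(z['K'],z['T']);im=cv2.imread('pics/w1.png')[:,:,::-1].copy()
hsv=cv2.cvtColor(im,cv2.COLOR_RGB2HSV);m=(cv2.inRange(hsv,(5,170,80),(20,255,255))>0)
m[:200]=0;m[:,:250]=0;m[:,420:]=0
rows=np.arange(235,292);c=[];
L=[];Rr=[]
for v in list(range(205,222))+list(range(232,290)):
    u=np.where(m[v])[0]
    L.append((u.min()-.0,v));Rr.append((u.max()+0.,v))
L=np.array(L);Rr=np.array(Rr)
# fit axis: model tangents
o=-C[1][:3,:3].T@C[1][:3,3]
def edges(x):
    ax=np.array([np.cos(x[1]),np.sin(x[1]),0]);mid=np.array([x[0],.271,.07]);t=np.linspace(0,2*np.pi,120)
    n=np.cross(ax,[0,0,1]);out=[]
    for s in (-.05,.055):
        q=proj(C,mid+s*ax+.032*(np.cos(t)[:,None]*n+np.sin(t)[:,None]*np.array([0,0,1])));out.append((q[q[:,0].argmin()],q[q[:,0].argmax()]))
    return out
def cost(x):
    e=edges(x);c=0
    for k,P in((0,L),(1,Rr)):
        a,b=e[0][k],e[1][k];u=a[0]+(P[:,1]-a[1])*(b[0]-a[0])/(b[1]-a[1]);c+=np.mean((u-P[:,0]-(0 if k==0 else 1)+.5)**2)
    return c
s=minimize(cost,[.529,1.7],method='Nelder-Mead',options=dict(initial_simplex=[[.529,1.7],[.539,1.7],[.529,1.75]]));print('axis x at y=.271:',s.x,np.rad2deg(s.x[1]),s.fun)
ax=np.array([np.cos(s.x[1]),np.sin(s.x[1]),0]);P0=np.array([s.x[0],.271,.07])
al=lambda P:float((P-P0)@ax)
# longitudinal features: valve tip and collar; edges of stove rows along column
g=cv2.cvtColor(im,cv2.COLOR_RGB2GRAY).astype(int)
print('col 340 rows 125-200',list(zip(range(130,200,1),g[130:200,340])))
for u in(300,325,380,398):print(u,[int(v) for v in g[134:160,u]])
print('row 210 cols',list(zip(range(276,300),g[250,276:300])),list(zip(range(396,440),g[210,396:440])))
for n,uv,zz in(('reg145',(330,144),.058),('front81',(340,81),.058),('burner',(543,225),.094),('wall@410',(410,210),.058),('wallL287',(289,250),.039)):
    W=onz(C,[uv],zz)[0];print(n,W.round(4),'along',round(al(W),4),'across',round(float(np.cross(ax,W-P0)[2]),4))
E
```

```text
axis x at y=.271: [0.52984476 1.70103026] 97.4618546945148 5.599755033451487
col 340 rows 125-200 [(130, np.int64(95)), (131, np.int64(95)), (132, np.int64(94)), (133, np.int64(94)), (134, np.int64(93)), (135, np.int64(93)), (136, np.int64(94)), (137, np.int64(94)), (138, np.int64(95)), (139, np.int64(96)), (140, np.int64(96)), (141, np.int64(91)), (142, np.int64(86)), (143, np.int64(81)), (144, np.int64(87)), (145, np.int64(97)), (146, np.int64(107)), (147, np.int64(118)), (148, np.int64(118)), (149, np.int64(119)), (150, np.int64(120)), (151, np.int64(118)), (152, np.int64(130)), (153, np.int64(142)), (154, np.int64(152)), (155, np.int64(162)), (156, np.int64(163)), (157, np.int64(162)), (158, np.int64(162)), (159, np.int64(158)), (160, np.int64(145)), (161, np.int64(131)), (162, np.int64(118)), (163, np.int64(113)), (164, np.int64(115)), (165, np.int64(116)), (166, np.int64(116)), (167, np.int64(113)), (168, np.int64(113)), (169, np.int64(113)), (170, np.int64(111)), (171, np.int64(107)), (172, np.int64(104)), (173, np.int64(97)), (174, np.int64(94)), (175, np.int64(95)), (176, np
[... 2069 characters left out ...]
int64(163)), (422, np.int64(164)), (423, np.int64(164)), (424, np.int64(165)), (425, np.int64(165)), (426, np.int64(158)), (427, np.int64(138)), (428, np.int64(157)), (429, np.int64(183)), (430, np.int64(191)), (431, np.int64(190)), (432, np.int64(189)), (433, np.int64(187)), (434, np.int64(186)), (435, np.int64(187)), (436, np.int64(188)), (437, np.int64(188)), (438, np.int64(187)), (439, np.int64(186))]
reg145 [0.5079 0.3651 0.058 ] along 0.0962 across 0.0095
front81 [0.5096 0.4229 0.058 ] along 0.1532 across 0.0004
burner [0.7119 0.3176 0.094 ] along 0.0226 across -0.1866
wall@410 [0.5964 0.311  0.058 ] along 0.031 across -0.0712
wallL287 [0.4794 0.2489 0.039 ] along -0.0154 across 0.0529
```

```bash
cat >> h.py <<'E'
def st(axis_heading=None):
    o=env.get_obs();M=R.from_euler('xyz',o['tool_rot'],degrees=True).as_matrix()
    print('t',round(o['time_s'],2),'tcp',(o['tool_pos']*1000).round(1),'grasp',((o['tool_pos']-.019*M[:,2])*1000).round(1),'zdir',M[:,2].round(3),'ydir',M[:,1].round(3),'q',o['qpos'].round(1),'F',o['force'].round(1),'w',round(o['grip_width']*1000,1));return o,M
def plan(grasp,z,x):
    "shift mm & rotvec from measured pose to the pose with grasp point, tool z and x directions"
    o,M=st();z=np.array(z,float);z/=np.linalg.norm(z);x=np.array(x,float);x-=z*(x@z);x/=np.linalg.norm(x)
    N=np.c_[x,np.cross(z,x),z];t=np.array(grasp)+.019*z
    print('shift',((t-o['tool_pos'])*1000).round(1),'turn',R.from_matrix(N@M.T).as_rotvec().round(4),'deg',np.rad2deg(R.from_matrix(N@M.T).magnitude()).round(1))
E
python3 -c "
from h import *
plan([.5266,.2958,.07],[0,0,-1],[-.1299,.9915,0])"
```

```text
t 1.8 tcp [506.8 297.2 298.9] grasp [506.7 297.2 317.9] zdir [ 0.005 -0.003 -1.   ] ydir [0.994 0.114 0.005] q [-47.    9.1  15.9  86.2  -2.2  84.9 -24.6] F [ 0.3 -0.9  0. ] w 86.7
shift [  19.8   -1.4 -247.9] turn [0.0029 0.005  0.0164] deg 1.0
```

Request:
apply_moves(
  targets=[
    [[20,-1,-50],[0,0,0.006]],
    [[20,-1,-100],[0,0,0.006]],
    [[20,-1,-130],[0,0,0.006]],
    [[20,-1,-160],[0,0,0.006]],
    [[20,-1,-190],[0,0,0.006]],
    [[20,-1,-220],[0,0,0.006]],
    [[20,-1,-220],[0,0,0.006]],
    [[20,-1,-220],[0,0,0.006]],
  ],
)

```text
time_s: 2.6
tool_pos: [0.5206, 0.305, 0.0778]
tool_rot: [-180.0, 0.0, 97.8]
force: [0.4, 0.1, 0.2]
grip_width: 0.0867
```

```bash
python3 -c "
from h import *
plan([.5266,.2958,.07],[0,0,-1],[-.1299,.9915,0])"
```

```text
t 2.6 tcp [520.6 305.   77.8] grasp [520.6 305.   96.8] zdir [-0. -0. -1.] ydir [ 0.991  0.135 -0.   ] q [-45.4  19.3  14.9 100.1  -5.5  61.4 -20.8] F [0.4 0.1 0.2] w 86.7
shift [  6.   -9.2 -26.8] turn [ 0.0004 -0.0003 -0.0051] deg 0.3
```

Request:
apply_moves(
  targets=[
    [[6,-9,-10],[0,0,-0.005]],
    [[6,-9,-27],[0,0,-0.005]],
    [[6,-9,-27],[0,0,-0.005]],
    [[6,-9,-27],[0,0,-0.005]],
  ],
)

```text
time_s: 3.0
tool_pos: [0.5274, 0.2957, 0.0514]
tool_rot: [179.9, -0.0, 97.4]
force: [-0.1, 0.1, 0.8]
grip_width: 0.0874
```

Request:
apply_moves(
  targets=[
    [[0,0,0],[0,0,0]],
    [[0,0,0],[0,0,0]],
    [[0,0,0],[0,0,0]],
    [[0,0,0],[0,0,0]],
    [[0,0,0],[0,0,0]],
  ],
  hand=50,
  squeeze=30,
)

```text
time_s: 3.5
tool_pos: [0.5267, 0.2961, 0.0509]
tool_rot: [180.0, -0.0, 97.5]
force: [-0.8, 0.1, 1.9]
grip_width: 0.0632
```

```bash
python3 -c "
from h import *
st()"
```

```text
t 3.5 tcp [526.7 296.1  50.9] grasp [526.7 296.1  69.9] zdir [ 0.  0. -1.] ydir [0.992 0.13  0.   ] q [-44.3  21.1  15.  101.2  -6.3  58.6 -19.6] F [-0.8  0.1  1.9] w 63.2
```

Request:
apply_moves(
  targets=[
    [[0,0,20],[0,0,0]],
    [[0,0,60],[0,0,0]],
    [[0,0,110],[0,0,0]],
    [[0,0,160],[0,0,0]],
    [[0,0,210],[0,0,0]],
    [[0,-50,230],[0,0,0]],
    [[0,-100,230],[0,0,0]],
    [[-20,-150,230],[0,0,0]],
  ],
)

```text
time_s: 4.3
tool_pos: [0.5105, 0.15, 0.2812]
tool_rot: [179.8, 0.1, 97.4]
force: [0.5, -1.0, -0.9]
grip_width: 0.0632
```

```bash
python3 -c "
from h import *
h=np.deg2rad(60)
plan([.42,-.086,.28],[np.cos(h),np.sin(h),0],[0,0,1])"
```

```text
t 4.3 tcp [510.5 150.  281.2] grasp [510.5 150.  300.2] zdir [ 0.003 -0.001 -1.   ] ydir [0.992 0.128 0.003] q [-39.3   2.2  20.7  95.5  -0.7  82.3 -11.2] F [ 0.5 -1.  -0.9] w 63.2
shift [ -81.  -219.5   -1.2] turn [ 1.564  -0.3109 -0.5082] deg 95.9
```

Request:
apply_moves(
  targets=[
    [[-10,-30,20],[0.13,-0.026,-0.042]],
    [[-20,-60,20],[0.261,-0.052,-0.085]],
    [[-30,-90,20],[0.391,-0.078,-0.127]],
    [[-40,-120,20],[0.521,-0.104,-0.169]],
    [[-50,-145,20],[0.652,-0.13,-0.212]],
    [[-60,-170,10],[0.782,-0.155,-0.254]],
    [[-70,-195,0],[0.912,-0.181,-0.296]],
    [[-81,-219,0],[1.043,-0.207,-0.339]],
  ],
)

```text
time_s: 5.1
tool_pos: [0.4275, -0.0657, 0.2813]
tool_rot: [165.9, -59.4, 84.2]
force: [-0.5, 2.3, -4.1]
grip_width: 0.0634
```

```bash
python3 -c "
from h import *
h=np.deg2rad(60)
plan([.42,-.086,.28],[np.cos(h),np.sin(h),0],[0,0,1])"
```

```text
t 5.1 tcp [427.5 -65.7 281.3] grasp [421.3 -81.  290.7] zdir [ 0.326  0.806 -0.494] ydir [ 0.944 -0.306  0.124] q [-20.4   5.3  70.6 117.8 -54.7  98.3  49.1] F [-0.5  2.3 -4.1] w 63.4
shift [ 2.  -3.8 -1.3] turn [ 0.5259 -0.1011 -0.1723] deg 32.2
```

```bash
cat > kin.py <<'E'
import numpy as np, itertools
from scipy.optimize import least_squares
from scipy.spatial.transform import Rotation as R
D=[([-67.089,18.44,-4.015,83.175,1.295,78.542,-3.26],[.24441,.60169,.22145],[0,0,-1],[np.sin(np.deg2rad(157.9)),-np.cos(np.deg2rad(157.9)),0]),
([-45.4,19.3,14.9,100.1,-5.5,61.4,-20.8],[.5206,.305,.0778],[0,0,-1],[.991,.135,0]),
([-44.3,21.1,15.,101.2,-6.3,58.6,-19.6],[.5267,.2961,.0509],[0,0,-1],[.992,.13,0]),
([-39.3,2.2,20.7,95.5,-.7,82.3,-11.2],[.5105,.15,.2812],[0,0,-1],[.992,.128,.003]),
([-20.4,5.3,70.6,117.8,-54.7,98.3,49.1],[.4275,-.0657,.2813],[.326,.806,-.494],[.944,-.306,.124])]
def fk(q,p,s):
    h,L1,L2,L3,a,b,o1,o7=p;q=np.deg2rad(q)*s
    Rz=lambda t:R.from_euler('z',t).as_matrix();Ry=lambda t:R.from_euler('y',t).as_matrix()
    M=Rz(q[0]+o1)@Ry(q[1]);P=np.array([0,0,h])
    M=M@Rz(q[2]);P=P+M@[a,0,L1];M=M@Ry(q[3]);P=P+M@[b-a,0,L2];M=M@Rz(q[4])@Ry(q[5]);P=P+M@[-b*0,0,L3];M=M@Rz(q[6]+o7)
    return P,M
def res(p,s):
    r=[]
    for q,t,z,y in D:
        P,M=fk(q,p,s);r+=list((P-t)*5)+list(M[:,2]-z)+list(M[:,1]-y)
    return np.array(r)
if __name__=='__main__':
    best=[]
    for g in itertools.product([1,-1],repeat=4):
        s=np.array([g[0],1,g[1],1,g[2],1,g[3]])
        for o7 in(0,1.57,-1.57,3.14):
          f=least_squares(res,[.33,.35,.35,.25,0,0,0,o7],args=(s,));best.append((f.cost,s.tolist(),f.x.round(4).tolist()))
    best.sort(key=lambda b:b[0])
    for b in best[:4]:print(b)
E
python3 kin.py
```

```text
(np.float64(0.002101744507230962), [-1, 1, -1, 1, -1, 1, -1], [0.253, 0.4647, 0.5111, 0.3667, 0.006, 0.007, -0.0408, 1.5338])
(np.float64(0.002101744507230972), [-1, 1, -1, 1, -1, 1, -1], [0.253, 0.4647, 0.5111, 0.3667, 0.006, 0.007, -0.0408, 1.5338])
(np.float64(0.002101744507230993), [-1, 1, -1, 1, -1, 1, -1], [0.253, 0.4647, 0.5111, 0.3667, 0.006, 0.007, -0.0408, 1.5338])
(np.float64(0.0021017445072309933), [-1, 1, -1, 1, -1, 1, -1], [0.253, 0.4647, 0.5111, 0.3667, 0.006, 0.007, -0.0408, 1.5338])
```

```bash
cat >> kin.py <<'E'
S=np.array([-1,1,-1,1,-1,1,-1]);PR=np.array([0.253,0.4647,0.5111,0.3667,0.006,0.007,-0.0408,1.5338])
LO=np.array([-163.93,-17.29,-79.2,3.27,-89.18,5.43,-154.24]);HI=np.array([163.93,119.83,71.16,140.29,269.18,117.66,154.24])
def pose(grasp,h,e):
    h,e=np.deg2rad([h,e]);z=np.array([np.cos(h)*np.cos(e),np.sin(h)*np.cos(e),-np.sin(e)]);x=np.array([np.cos(h)*np.sin(e),np.sin(h)*np.sin(e),np.cos(e)])
    return np.array(grasp)+.019*z,np.c_[x,np.cross(z,x),z]
def ik(T,N,q0,w=0.02,m=3):
    def f(q):
        P,M=fk(q,PR,S);return np.r_[(P-T)*20,(M-N).ravel()*3,w*(q-(LO+HI)/2)/(HI-LO)]
    r=least_squares(f,np.clip(q0,LO+m+.1,HI-m-.1),bounds=(LO+m,HI-m));P,M=fk(r.x,PR,S)
    return r.x,np.linalg.norm(P-T)*1000,np.rad2deg(np.arccos(np.clip((np.trace(M.T@N)-1)/2,-1,1)))
E
cat > s.py <<'E'
from kin import *
rng=np.random.default_rng(0)
for e in(0,15):
  for g in([.42,-.086,.14],[.44,-.2,.14]):
    for h in range(-120,121,20):
        T,N=pose(g,h,e);ok=[]
        for k in range(14):
            q,a,b=ik(T,N,rng.uniform(LO,HI))
            if a<2 and b<1: ok.append(((np.minimum(q-LO,HI-q)/(1)).min(),q.round(0)))
        if ok: 
            ok.sort(key=lambda t:-t[0]);print(e,g[:2],h,len(ok),[ (round(o[0]),o[1].astype(int).tolist()) for o in ok[:2]])
E
time python3 s.py
```

```text
0 [0.42, -0.086] -120 6 [(6, [-30, 48, 9, 99, 42, 112, 115]), (6, [-30, 48, 9, 99, 42, 112, 115])]
0 [0.42, -0.086] -100 9 [(15, [-39, 42, 9, 111, 52, 102, 113]), (15, [-39, 42, 9, 111, 52, 102, 113])]
0 [0.42, -0.086] -80 6 [(15, [-45, 36, 8, 125, 63, 94, 107]), (15, [-45, 36, 8, 125, 63, 94, 107])]
0 [0.42, -0.086] 40 6 [(3, [85, 35, -23, 137, -70, 81, 74]), (3, [85, 35, -23, 137, -70, 81, 74])]
0 [0.42, -0.086] 60 9 [(17, [84, 42, -31, 123, -52, 84, 61]), (17, [84, 42, -31, 123, -52, 84, 61])]
0 [0.42, -0.086] 80 7 [(25, [78, 50, -35, 109, -39, 93, 51]), (25, [78, 50, -35, 109, -39, 93, 51])]
0 [0.42, -0.086] 100 5 [(13, [66, 55, -35, 97, -30, 105, 47]), (13, [66, 55, -35, 97, -30, 105, 47])]
0 [0.42, -0.086] 120 9 [(3, [62, 64, -45, 86, -16, 115, 40]), (3, [62, 64, -45, 86, -16, 115, 40])]
0 [0.44, -0.2] -120 8 [(13, [-22, 47, 13, 100, 50, 105, 119]), (13, [-22, 47, 13, 100, 50, 105, 119])]
0 [0.44, -0.2] -100 4 [(23, [-29, 41, 12, 115, 62, 95, 113]), (23, [-29, 41, 12, 115, 62, 95, 113])]
0 [0.44, -0.2] -80 5 [(10, [-34, 35, 11, 130, 76, 87, 104]), (10, [-34, 35, 11, 130, 76, 87
[... 1263 characters left out ...]
5, 103, 48, 99, 121]), (18, [-15, 37, 5, 103, 48, 99, 121])]
15 [0.44, -0.2] -100 7 [(23, [-20, 29, 3, 117, 60, 89, 119]), (23, [-20, 29, 3, 117, 60, 89, 119])]
15 [0.44, -0.2] -80 5 [(8, [-21, 21, -1, 132, 75, 81, 115]), (8, [-21, 21, -1, 132, 75, 81, 115])]
15 [0.44, -0.2] 40 11 [(15, [76, 25, -13, 125, -65, 81, 57]), (15, [76, 25, -13, 125, -65, 81, 57])]
15 [0.44, -0.2] 60 3 [(30, [79, 35, -24, 111, -48, 87, 50]), (30, [79, 35, -24, 111, -48, 87, 50])]
15 [0.44, -0.2] 80 9 [(21, [74, 44, -29, 97, -34, 97, 46]), (21, [74, 44, -29, 97, -34, 97, 46])]
15 [0.44, -0.2] 100 6 [(8, [64, 51, -29, 84, -24, 109, 48]), (8, [64, 51, -29, 84, -24, 109, 48])]
real	2m31.750s
user	2m26.521s
sys	0m0.133s
```

```bash
cat > s2.py <<'E'
from kin import *
q0=np.array([-20.4,5.3,70.6,117.8,-54.7,98.3,49.1])
def track(q,T0,N0,T,N,n=25,m=.3):
    # min-norm path following with bounds
    dr=R.from_matrix(N@N0.T).as_rotvec()
    for i in range(1,n+1):
        t=T0+(T-T0)*i/n;Mi=R.from_rotvec(dr*i/n).as_matrix()@N0
        f=lambda x:np.r_[(fk(x,PR,S)[0]-t)*20,(fk(x,PR,S)[1]-Mi).ravel()*3,.002*(x-q)]
        q=least_squares(f,np.clip(q,LO+m+.01,HI-m-.01),bounds=(LO+m,HI-m)).x
    P,M=fk(q,PR,S);return q.round(0).astype(int).tolist(),round(np.linalg.norm(P-T)*1000,1),round(np.rad2deg(R.from_matrix(M.T@N).magnitude()),1)
if __name__=='__main__':
  T0,N0=fk(q0,PR,S)
  for g in([.42,-.086],[.44,-.2],[.45,-.1]):
    for h in(50,70,90):
      for e in(0,15):
        T,N=pose(g+[.14],h,e);print(g,h,e,track(q0,T0,N0,T,N))
E
time python3 s2.py
```

```text
[0.42, -0.086] 50 0 ([21, 43, 39, 130, -82, 117, 79], np.float64(0.0), np.float64(0.0))
[0.42, -0.086] 50 15 ([4, 35, 56, 133, -80, 108, 70], np.float64(0.0), np.float64(0.0))
[0.42, -0.086] 70 0 ([26, 44, 28, 116, -68, 117, 75], np.float64(0.0), np.float64(0.0))
[0.42, -0.086] 70 15 ([6, 41, 51, 119, -70, 116, 73], np.float64(0.0), np.float64(0.0))
[0.42, -0.086] 90 0 ([33, 46, 12, 103, -53, 117, 69], np.float64(0.0), np.float64(0.0))
[0.42, -0.086] 90 15 ([12, 42, 38, 106, -56, 117, 73], np.float64(0.0), np.float64(0.0))
[0.44, -0.2] 50 0 ([34, 46, 32, 116, -79, 117, 71], np.float64(0.0), np.float64(0.0))
[0.44, -0.2] 50 15 ([16, 43, 53, 118, -80, 115, 67], np.float64(0.0), np.float64(0.0))
[0.44, -0.2] 70 0 ([43, 48, 16, 101, -62, 117, 66], np.float64(0.0), np.float64(0.0))
[0.44, -0.2] 70 15 ([23, 44, 40, 103, -66, 117, 68], np.float64(0.0), np.float64(0.0))
[0.44, -0.2] 90 0 ([55, 53, -8, 87, -43, 117, 57], np.float64(0.0), np.float64(0.0))
[0.44, -0.2] 90 15 ([34, 45, 19, 90, -48, 117, 66], np.float64(0.0), np.float64(0.0))
[0.45, -0.1] 50 0 ([19, 44, 38, 127, -86, 117, 75], np.float64(0.0), np.float64(0.0))
[0.45, -0.1] 50 15 ([4, 36, 55, 129, -83, 108, 67], np.float64(0.0), np.float64(0.0))
[0.45, -0.1] 70 0 ([26, 45, 27, 112, -70, 117, 72], np.float64(0.0), np.float64(0.0))
[0.45, -0.1] 70 15 ([6, 43, 50, 114, -73, 117, 70], np.float64(0.0), np.float64(0.0))
[0.45, -0.1] 90 0 ([35, 48, 9, 98, -54, 117, 65], np.float64(0.0), np.float64(0.0))
[0.45, -0.1] 90 15 ([15, 44, 34, 101, -58, 117, 70], np.float64(0.0), np.float64(0.0))
real	0m18.148s
user	0m17.939s
sys	0m0.223s
```

```bash
python3 -c "
from h import *
h=np.deg2rad(65)
plan([.445,-.085,.17],[np.cos(h),np.sin(h),0],[0,0,1])"
```

```text
t 5.1 tcp [427.5 -65.7 281.3] grasp [421.3 -81.  290.7] zdir [ 0.326  0.806 -0.494] ydir [ 0.944 -0.306  0.124] q [-20.4   5.3  70.6 117.8 -54.7  98.3  49.1] F [-0.5  2.3 -4.1] w 63.4
shift [  25.5   -2.1 -111.3] turn [ 0.5293 -0.078  -0.0871] deg 31.1
```

Request:
apply_moves(
  targets=[
    [[5,0,-30],[0.04,-0.006,-0.007]],
    [[10,0,-60],[0.12,-0.018,-0.02]],
    [[20,-1,-80],[0.2,-0.03,-0.033]],
    [[25,-2,-95],[0.3,-0.044,-0.05]],
    [[25,-2,-105],[0.4,-0.06,-0.066]],
    [[25,-2,-111],[0.529,-0.078,-0.087]],
    [[25,-2,-111],[0.529,-0.078,-0.087]],
    [[25,-2,-111],[0.529,-0.078,-0.087]],
  ],
)

```text
time_s: 5.9
tool_pos: [0.4535, -0.0674, 0.1686]
tool_rot: [-166.9, -89.5, 52.2]
force: [0.2, -0.4, -0.8]
grip_width: 0.0633
```

```bash
python3 -c "
from h import *
h=np.deg2rad(65)
plan([.445,-.085,.14],[np.cos(h),np.sin(h),0],[0,0,1])"
```

```text
t 5.9 tcp [453.5 -67.4 168.6] grasp [445.6 -84.6 168.8] zdir [ 0.417  0.909 -0.009] ydir [ 0.909 -0.417 -0.002] q [ 21.1  40.9  32.8 118.9 -76.4 116.8  72.4] F [ 0.2 -0.4 -0.8] w 63.3
shift [ -0.5  -0.4 -28.6] turn [ 0.007  -0.0055 -0.0057] deg 0.6
```

Request:
apply_moves(
  targets=[
    [[0,0,-15],[0.007,-0.005,-0.006]],
    [[0,0,-28],[0.007,-0.005,-0.006]],
    [[0,0,-34],[0.007,-0.005,-0.006]],
    [[0,0,-37],[0.007,-0.005,-0.006]],
    [[0,0,-37],[0.007,-0.005,-0.006]],
    [[0,0,-37],[0.007,-0.005,-0.006]],
  ],
)

```text
time_s: 6.5
tool_pos: [0.4538, -0.0656, 0.1321]
tool_rot: [6.8, -89.9, -121.6]
force: [-0.2, -0.0, -1.8]
grip_width: 0.0632
```

```bash
cat > fit.py <<'E'
from h import *
def fit(target,mid,ax,free_z=True):
    ps={n:env.read_camera(n) for n in("top","scene")};out=[];u=np.array(ax,float)
    regs={}
    for n,p in ps.items():
        c=env.regions_of(p,target);pm=proj(cam(p),mid)[0]
        c=[r for r in c if r['rect'][0]-15<pm[0]<r['rect'][2]+15 and r['rect'][1]-15<pm[1]<r['rect'][3]+15]
        if c: regs[n]=c[0]['region'].astype(float);save(f'{target}_{n}.png',p['image'])
    x0=np.r_[mid,0,0]
    e1=np.cross(u,[.2,.9,.1]);e1/=np.linalg.norm(e1);e2=np.cross(u,e1)
    def cost(x):return sum(np.abs(sil(cam(ps[n]),x[:3],u+x[3]*e1+x[4]*e2)-r).sum()/r.sum() for n,r in regs.items())
    S=[x0]+[x0+d for d in np.diag([.01,.01,.01,.08,.08])]
    r=minimize(cost,x0,method='Nelder-Mead',options=dict(initial_simplex=S,maxfev=250));a=u+r.x[3]*e1+r.x[4]*e2
    print(target,list(regs),'mid',r.x[:3].round(4),'axis',(a/np.linalg.norm(a)).round(3),'cost',round(r.fun,3));return r.x
E
python3 -c "
from fit import *
st();fit('spent_mid',[.445,-.085,.103],[0,0,1])"
```

```text
t 6.5 tcp [453.8 -65.6 132.1] grasp [445.8 -82.9 132.1] zdir [0.42  0.908 0.001] ydir [ 0.908 -0.42   0.   ] q [ 22.2  45.9  30.9 118.1 -77.1 116.5  76.6] F [-0.2 -0.  -1.8] w 63.2
spent_mid ['top', 'scene'] mid [ 0.4475 -0.0823  0.1115] axis [0.035 0.011 0.999] cost 0.186
```

Request:
apply_moves(
  targets=[
    [[0,0,-2],[0,0,0]],
    [[0,0,-4],[0,0,0]],
    [[0,0,-4],[0,0,0]],
    [[0,0,-4],[0,0,0]],
  ],
)

```text
time_s: 7.1
tool_pos: [0.4536, -0.0658, 0.1277]
tool_rot: [-24.3, -89.9, -90.6]
force: [0.7, 0.3, -1.0]
grip_width: 0.0631
```

Request:
apply_moves(
  targets=[
    [[0,0,-1],[0,0,0]],
    [[0,0,-2],[0,0,0]],
    [[0,0,-2],[0,0,0]],
    [[0,0,-2],[0,0,0]],
  ],
)

```text
time_s: 7.5
tool_pos: [0.4537, -0.0657, 0.1271]
tool_rot: [2.5, -89.7, -117.4]
force: [0.2, 0.2, 4.6]
grip_width: 0.063
```

```bash
python3 -c "
from h import *
st();p=env.read_camera('scene');save('s2.png',p['image'],(190,110,450,310),3)"
```

```text
t 7.5 tcp [453.7 -65.7 127.1] grasp [445.7 -83.  127. ] zdir [0.42  0.907 0.005] ydir [ 0.907 -0.42   0.   ] q [ 22.5  46.7  30.6 117.9 -77.2 116.5  77.2] F [0.2 0.2 4.6] w 63.0
```

View pics/s2.png

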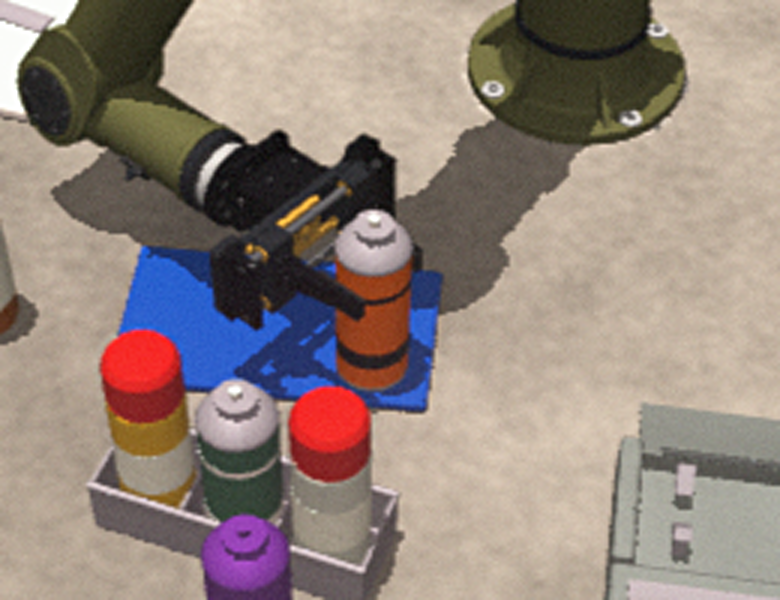

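The orange can stands on the board at crop (372,300) with 4.6 N of contact, upright. I'll release it and back off.

Request:
apply_moves(
  targets=[
    [[0,0,0],[0,0,0]],
    [[0,0,0],[0,0,0]],
    [[0,0,0],[0,0,0]],
    [[0,0,0],[0,0,0]],
    [[-6,-13,0],[0,0,0]],
    [[-15,-32,0],[0,0,0]],
    [[-25,-54,0],[0,0,0]],
    [[-36,-77,5],[0,0,0]],
  ],
  hand=87,
)

```text
time_s: 8.35
tool_pos: [0.4172, -0.1429, 0.1301]
tool_rot: [-53.4, -89.8, -61.4]
force: [0.5, -0.1, -1.0]
grip_width: 0.0866
```

```bash
python3 -c "
from h import *
plan([.63,-.205,.34],[0,0,-1],[.05,.9987,0])"
```

```text
t 8.35 tcp [ 417.2 -142.9  130.1] grasp [ 409.2 -160.2  130.1] zdir [0.419 0.908 0.002] ydir [ 0.908 -0.419 -0.002] q [ 36.4  46.7  25.3 111.7 -67.9 116.8  75.5] F [ 0.5 -0.1 -1. ] w 86.6
shift [212.8 -62.1 190.9] turn [-1.5349  0.3763  0.3019] deg 92.2
```

Request:
apply_moves(
  targets=[
    [[0,-10,50],[-0.14,0.034,0.027]],
    [[0,-20,100],[-0.28,0.068,0.055]],
    [[0,-20,150],[-0.42,0.103,0.082]],
    [[20,-20,190],[-0.56,0.137,0.11]],
    [[60,-30,191],[-0.7,0.171,0.137]],
    [[100,-40,191],[-0.84,0.205,0.165]],
    [[140,-50,191],[-0.98,0.24,0.192]],
    [[180,-60,191],[-1.11,0.274,0.22]],
  ],
)

```text
time_s: 9.15
tool_pos: [0.5991, -0.2035, 0.3237]
tool_rot: [175.9, -24.4, 83.3]
force: [-0.3, -1.1, -0.3]
grip_width: 0.087
```

```bash
python3 -c "
from h import *
plan([.63,-.205,.34],[0,0,-1],[.05,.9987,0])"
```

```text
t 9.15 tcp [ 599.1 -203.5  323.7] grasp [ 596.8 -211.1  340.9] zdir [ 0.119  0.401 -0.908] ydir [ 0.987 -0.146  0.065] q [  5.8  19.7  32.4  77.  -33.5  95.2  29.5] F [-0.3 -1.1 -0.3] w 87.0
shift [30.9 -1.5 -2.7] turn [-0.4186  0.1053  0.0814] deg 25.2
```

Request:
apply_moves(
  targets=[
    [[15,-1,-2],[-0.139,0.035,0.027]],
    [[31,-1,-3],[-0.279,0.07,0.054]],
    [[31,-1,-3],[-0.419,0.105,0.081]],
    [[31,-1,-3],[-0.419,0.105,0.081]],
    [[31,-1,-3],[-0.419,0.105,0.081]],
  ],
)

```text
time_s: 9.65
tool_pos: [0.6288, -0.2019, 0.3181]
tool_rot: [-179.8, -0.4, 87.2]
force: [-0.8, -0.5, 0.4]
grip_width: 0.087
```

```bash
python3 - <<'E'
from h import *
o,M=st();p=env.read_camera('wrist');C=cam(p,o);save('w2.png',p['image']);np.savez('w2.npz',K=C[0],T=C[1])
for t in('fresh_mid','spray_a_mid'):
    for r in env.regions_of(p,t):
        b=r['rect'];print(t,r['conf'],b)
print(proj(C,[[.635,-.132,.183],[.64,-.057,.189],[.632,-.209,.189],[.635,-.132,.055]]).round(0))
E
```

```text
t 9.65 tcp [ 628.8 -201.9  318.1] grasp [ 628.9 -202.   337.1] zdir [-0.003  0.007 -1.   ] ydir [ 0.999 -0.049 -0.003] q [ -8.3  20.3  33.2  73.2 -11.3  89.9  20.5] F [-0.8 -0.5  0.4] w 87.0
fresh_mid 0.77 [283.3, 91.0, 366.1, 173.4]
fresh_mid 0.64 [394.9, 19.8, 508.7, 120.8]
spray_a_mid 0.68 [281.6, 177.2, 360.5, 280.4]
[[321. 133.]
 [323.  13.]
 [321. 240.]
 [319. 135.]]
```

View pics/w2.png

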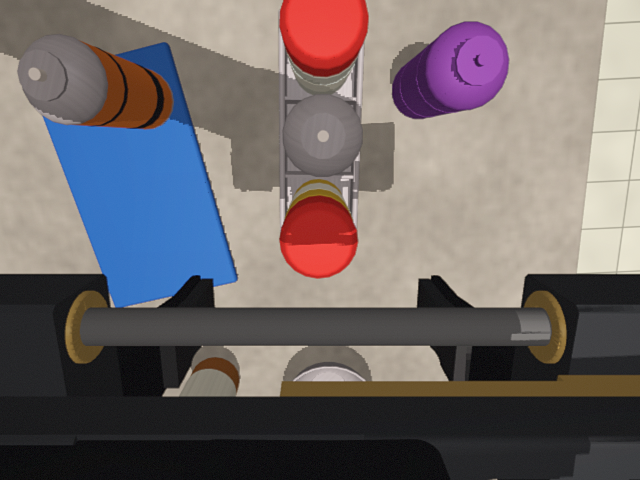

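The wrist view is from straight above the green can: stem at (323,136), cell dividers at rows ~100 and ~176, and caddy long walls at cols ~281 and ~362. The orange can stands upright on the board, and the purple one is outside.

```bash
python3 - <<'E'
from h import *
z=np.load('w2.npz');C=(z['K'],z['T'])
for n,uv,h in(('stem',(323,136),.183),('can top circ',(322.5,134.5),.153),('wallL',(281,137),.055),('wallR',(362,137),.055),('div up',(321,100),.055),('div dn',(321,176),.055)):print(n,onz(C,[uv],h)[0].round(4))
im=cv2.imread('pics/w2.png');c=cv2.resize(im[85:190,265:380],None,fx=5,fy=5,interpolation=cv2.INTER_CUBIC);cv2.imwrite('pics/w2c.png',c)
plan([.635,-.132,.34],[0,0,-1],[.05,.9987,0])
E
```

```text
stem [ 0.6366 -0.1342  0.183 ]
can top circ [ 0.6368 -0.1328  0.153 ]
wallL [ 0.5959 -0.1323  0.055 ]
wallR [ 0.6783 -0.1364  0.055 ]
div up [ 0.6383 -0.0986  0.055 ]
div dn [ 0.6348 -0.1737  0.055 ]
t 9.8 tcp [ 627.3 -206.3  318.6] grasp [ 627.3 -206.4  337.6] zdir [-0.002  0.006 -1.   ] ydir [ 0.998 -0.056 -0.003] q [ -8.1  20.2  33.3  73.2 -11.2  89.9  20.4] F [ 0.3 -0.5 -0.1] w 86.5
shift [ 7.7 74.3  2.4] turn [-0.0061 -0.0022  0.0064] deg 0.5
```

View pics/w2c.png

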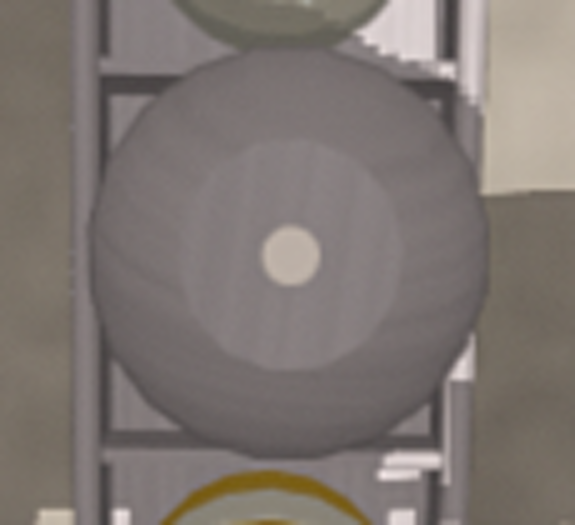

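Request:
apply_moves(
  targets=[
    [[9,50,0],[0,0,0]],
    [[9,73,0],[0,0,0]],
    [[9,73,-40],[0,0,0]],
    [[9,73,-80],[0,0,0]],
    [[9,73,-100],[0,0,0]],
    [[9,73,-100],[0,0,0]],
    [[9,73,-100],[0,0,0]],
    [[9,73,-100],[0,0,0]],
  ],
)

```text
time_s: 10.6
tool_pos: [0.6384, -0.1322, 0.2209]
tool_rot: [179.9, -0.3, 86.9]
force: [0.4, 0.2, 0.1]
grip_width: 0.0869
```

```bash
python3 -c "
from h import *
plan([.6367,-.1335,.14],[0,0,-1],[.05,.9987,0])
plan([.6367,-.1335,.14],[0,0,-1],[.05,.9987,0])"
```

```text
t 10.6 tcp [ 638.4 -132.2  220.9] grasp [ 638.4 -132.3  239.9] zdir [ 0.001  0.005 -1.   ] ydir [ 0.999 -0.054  0.001] q [-14.3  20.1  30.9  84.1 -10.7  78.7  14.1] F [0.4 0.2 0.1] w 86.9
shift [ -1.7  -1.3 -99.9] turn [-0.0053  0.0014  0.0039] deg 0.4
t 10.6 tcp [ 638.4 -132.2  220.9] grasp [ 638.4 -132.3  239.9] zdir [ 0.001  0.005 -1.   ] ydir [ 0.999 -0.054  0.001] q [-14.3  20.1  30.9  84.1 -10.7  78.7  14.1] F [0.4 0.2 0.1] w 86.9
shift [ -1.7  -1.3 -99.9] turn [-0.0053  0.0014  0.0039] deg 0.4
```

Descend and grip it with 45 N.

Request:
apply_moves(
  targets=[
    [[-2,-1,-40],[-0.005,0.001,0.004]],
    [[-2,-1,-70],[-0.005,0.001,0.004]],
    [[-2,-1,-90],[-0.005,0.001,0.004]],
    [[-2,-1,-100],[-0.005,0.001,0.004]],
    [[-2,-1,-100],[-0.005,0.001,0.004]],
    [[-2,-1,-100],[-0.005,0.001,0.004]],
  ],
)

```text
time_s: 11.2
tool_pos: [0.6368, -0.1322, 0.1205]
tool_rot: [-180.0, -0.0, 87.2]
force: [0.7, 0.1, 0.5]
grip_width: 0.0869
```

Request:
apply_moves(
  targets=[
    [[0,0,0],[0,0,0]],
    [[0,0,0],[0,0,0]],
    [[0,0,0],[0,0,0]],
    [[0,0,0],[0,0,0]],
    [[0,0,0],[0,0,0]],
  ],
  hand=50,
  squeeze=45,
)

```text
time_s: 11.7
tool_pos: [0.6362, -0.1318, 0.1193]
tool_rot: [-179.9, -0.0, 87.3]
force: [1.0, -0.9, 1.3]
grip_width: 0.063
```

```bash
python3 -c "
from h import *
st()"
```

```text
t 11.7 tcp [ 636.2 -131.8  119.3] grasp [ 636.3 -131.8  138.3] zdir [-0.001  0.    -1.   ] ydir [ 0.999 -0.048 -0.001] q [-13.8  23.9  29.7  91.3 -12.5  68.2  15.8] F [ 1.  -0.9  1.3] w 63.0
```

Request:
apply_moves(
  targets=[
    [[0,0,15],[0,0,0]],
    [[0,0,40],[0,0,0]],
    [[0,0,80],[0,0,0]],
    [[0,0,115],[0,0,0]],
    [[-45,0,130],[0,0,0]],
    [[-90,-10,130],[0,0,0]],
    [[-130,-35,130],[0,0,0]],
    [[-165,-65,120],[0,0,0]],
  ],
)

```text
time_s: 12.5
tool_pos: [0.4692, -0.1967, 0.2401]
tool_rot: [-179.9, -0.1, 87.4]
force: [0.6, -0.7, -2.8]
grip_width: 0.0632
```

```bash
python3 -c "
from h import *
plan([.4528,-.2176,.155],[0,0,-1],[.05,.9987,0])"
```

```text
t 12.5 tcp [ 469.2 -196.7  240.1] grasp [ 469.2 -196.8  259.1] zdir [-0.001  0.001 -1.   ] ydir [ 0.999 -0.046 -0.001] q [-1.470e+01 -3.000e-01  3.470e+01  1.024e+02  1.000e-01  7.790e+01
  1.740e+01] F [ 0.6 -0.7 -2.8] w 63.2
shift [ -16.4  -20.9 -104.1] turn [-0.0014 -0.0009 -0.0041] deg 0.3
```

Request:
apply_moves(
  targets=[
    [[-16,-21,-30],[0,0,0]],
    [[-16,-21,-65],[0,0,0]],
    [[-16,-21,-90],[0,0,0]],
    [[-16,-21,-104],[0,0,0]],
    [[-16,-21,-108],[0,0,0]],
    [[-16,-21,-108],[0,0,0]],
    [[-16,-21,-108],[0,0,0]],
  ],
)

```text
time_s: 13.2
tool_pos: [0.4557, -0.2181, 0.1321]
tool_rot: [-180.0, 0.0, 87.3]
force: [-0.4, -0.6, -2.9]
grip_width: 0.0631
```

Request:
apply_moves(
  targets=[
    [[0,0,-2],[0,0,0]],
    [[0,0,-4],[0,0,0]],
    [[0,0,-4],[0,0,0]],
    [[0,0,-4],[0,0,0]],
  ],
)

```text
time_s: 13.6
tool_pos: [0.4556, -0.2181, 0.1282]
tool_rot: [-180.0, -0.0, 87.3]
force: [-0.7, 0.5, 6.4]
grip_width: 0.0632
```

```bash
python3 -c "
from h import *
st()"
```

```text
t 13.6 tcp [ 455.6 -218.1  128.2] grasp [ 455.6 -218.1  147.2] zdir [-0.001  0.    -1.   ] ydir [ 0.999 -0.048 -0.001] q [-12.2   4.9  36.7 111.4  -3.2  64.7  23. ] F [-0.7  0.5  6.4] w 63.2
```

Request:
apply_moves(
  targets=[
    [[0,0,0],[0,0,0]],
    [[0,0,0],[0,0,0]],
    [[0,0,0],[0,0,0]],
    [[0,0,20],[0,0,0]],
    [[0,0,60],[0,0,0]],
    [[0,0,110],[0,0,0]],
    [[0,-30,150],[0,0,0]],
    [[-10,-50,170],[0,0,0]],
  ],
  hand=87,
)

```text
time_s: 14.4
tool_pos: [0.4464, -0.2693, 0.3006]
tool_rot: [179.8, 0.1, 87.3]
force: [-0.2, -0.7, -0.2]
grip_width: 0.087
```

```bash
python3 - <<'E'
from fit import *
from s2 import track
from kin import *
o,M=st();q=o['qpos'];T0,N0=fk(q,PR,S)
print('model err',(T0-o['tool_pos'])*1000)
for h in(40,48,56):
    d=np.array([np.cos(np.deg2rad(h)),np.sin(np.deg2rad(h)),0]);g=np.array([.4556,-.218,.122])
    T,N=pose(g-.09*d+[0,0,.15],h,30);a=track(q,T0,N0,T,N,15);T2,N2=pose(g-.09*d,h,0);b=track(np.array(a[0],float),T,N,T2,N2,12);T3,N3=pose(g,h,0);c=track(np.array(b[0],float),T2,N2,T3,N3,8)
    print(h,a,b,c)
plan(np.array([.4556,-.218,.122])-.09*np.array([.707,.707,0]),[.707,.707,0],[0,0,1])
fit('fresh_mid',[.4556,-.218,.102],[0,0,1])
E
```

```text
t 14.4 tcp [ 446.4 -269.3  300.6] grasp [ 446.4 -269.2  319.6] zdir [ 0.003 -0.002 -1.   ] ydir [ 0.999 -0.047  0.003] q [-10.8  -0.2  39.3  95.5   0.1  84.4  25.8] F [-0.2 -0.7 -0.2] w 87.0
model err [-4.67340285  4.85310422  1.61707875]
40 ([17, 11, 57, 115, -59, 97, 40], np.float64(0.0), np.float64(0.0)) ([46, 48, 31, 115, -77, 117, 73], np.float64(0.0), np.float64(0.0)) ([39, 45, 27, 119, -85, 111, 72], np.float64(0.0), np.float64(0.0))
48 ([22, 18, 52, 108, -59, 105, 44], np.float64(0.0), np.float64(0.0)) ([49, 49, 25, 108, -72, 117, 70], np.float64(0.0), np.float64(0.0)) ([43, 45, 22, 113, -78, 111, 69], np.float64(0.0), np.float64(0.0))
56 ([25, 24, 48, 102, -58, 110, 48], np.float64(0.0), np.float64(0.0)) ([52, 50, 19, 100, -66, 117, 67], np.float64(0.0), np.float64(0.0)) ([46, 47, 16, 107, -71, 111, 67], np.float64(0.0), np.float64(0.0))
t 14.4 tcp [ 446.4 -269.3  300.6] grasp [ 446.4 -269.2  319.6] zdir [ 0.003 -0.002 -1.   ] ydir [ 0.999 -0.047  0.003] q [-10.8  -0.2  39.3  95.5   0.1  84.4  25.8] F [-0.2 -0.7 -0.2] w 87.0
shift [ -41.     1.1 -178.6] turn [ 1.4663 -0.6454 -0.5753] deg 97.5
fresh_mid ['top', 'scene'] mid [ 0.4574 -0.2185  0.1053] axis [-0.009  0.003  1.   ] cost 0.088
```

```bash
python3 -c "
from h import *
h=np.deg2rad(50);d=np.array([np.cos(h),np.sin(h),0])
plan(np.array([.456,-.218,.122])-.09*d,d,[0,0,1])"
```

```text
t 14.6 tcp [ 444.5 -267.7  296.4] grasp [ 444.6 -267.7  315.4] zdir [-0.002  0.001 -1.   ] ydir [ 0.999 -0.049 -0.003] q [-10.8  -0.1  39.2  95.9   0.1  84.3  25.6] F [ 0.5  0.3 -1.6] w 87.3
shift [ -34.2   -4.7 -174.4] turn [ 1.482  -0.5831 -0.5103] deg 95.8
```

Request:
apply_moves(
  targets=[
    [[-5,-1,0],[0.123,-0.049,-0.043]],
    [[-10,-2,0],[0.247,-0.097,-0.085]],
    [[-15,-3,0],[0.37,-0.146,-0.128]],
    [[-20,-4,-10],[0.494,-0.194,-0.17]],
    [[-25,-5,-20],[0.617,-0.243,-0.213]],
    [[-30,-5,-30],[0.741,-0.292,-0.255]],
    [[-34,-5,-45],[0.864,-0.34,-0.298]],
    [[-34,-5,-60],[0.988,-0.389,-0.34]],
  ],
)

```text
time_s: 15.4
tool_pos: [0.4108, -0.2721, 0.2354]
tool_rot: [166.4, -60.0, 73.5]
force: [1.0, 0.3, -1.1]
grip_width: 0.0869
```

```bash
python3 -c "
from h import *
h=np.deg2rad(50);d=np.array([np.cos(h),np.sin(h),0])
plan(np.array([.456,-.218,.122])-.09*d,d,[0,0,1])"
```

```text
t 15.4 tcp [ 410.8 -272.1  235.4] grasp [ 401.9 -286.1  244.7] zdir [ 0.465  0.74  -0.487] ydir [ 0.874 -0.472  0.118] q [ 23.9  27.   49.3 103.6 -60.1 109.8  61.3] F [ 1.   0.3 -1.1] w 86.9
shift [  -0.4   -0.3 -113.4] turn [ 0.4886 -0.1922 -0.168 ] deg 31.6
```

Request:
apply_moves(
  targets=[
    [[0,0,-20],[0.12,-0.047,-0.041]],
    [[0,0,-45],[0.24,-0.094,-0.082]],
    [[0,0,-70],[0.36,-0.141,-0.123]],
    [[0,0,-95],[0.489,-0.192,-0.168]],
    [[0,0,-113],[0.489,-0.192,-0.168]],
    [[0,0,-113],[0.489,-0.192,-0.168]],
    [[0,0,-113],[0.489,-0.192,-0.168]],
    [[0,0,-113],[0.489,-0.192,-0.168]],
  ],
)

```text
time_s: 16.2
tool_pos: [0.4113, -0.2725, 0.1249]
tool_rot: [146.8, -89.5, 83.4]
force: [0.2, 1.0, 0.3]
grip_width: 0.0869
```

```bash
python3 -c "
from h import *
h=np.deg2rad(50);d=np.array([np.cos(h),np.sin(h),0])
plan(np.array([.456,-.218,.122]),d,[0,0,1])
o=env.get_obs();p=env.read_camera('wrist');C=cam(p,o)
print([(r['conf'],r['rect']) for r in env.regions_of(p,'fresh_mid')],proj(C,[[.456,-.218,.192],[.456,-.218,.16]]))
save('w3.png',p['image'])
"
```

```text
t 16.2 tcp [ 411.3 -272.5  124.9] grasp [ 399.2 -287.1  125. ] zdir [ 0.64   0.769 -0.007] ydir [ 0.769 -0.64   0.005] q [ 49.6  48.9  24.1 106.2 -72.6 116.3  71.1] F [0.2 1.  0.3] w 86.9
shift [56.9 69.  -2.9] turn [ 0.0083 -0.001  -0.0039] deg 0.5
[(0.83, [399.2, 144.8, 427.6, 260.2]), (0.76, [261.8, 136.4, 373.1, 394.7]), (0.28, [51.4, 184.0, 266.2, 280.5])] [[315.03055488 136.44983435]
 [314.7332491  193.62067269]]
```

View pics/w3.png

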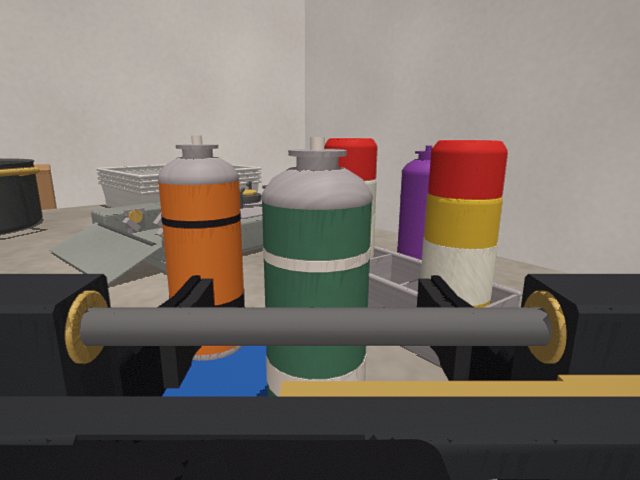

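The green can is centred between the open fingers (cols 264–370, finger midpoint ~318). The orange can stands clear to the left. Moving in.

Request:
apply_moves(
  targets=[
    [[18,22,-1],[0.008,-0.001,-0.004]],
    [[36,44,-2],[0.008,-0.001,-0.004]],
    [[50,60,-3],[0.008,-0.001,-0.004]],
    [[57,69,-3],[0.008,-0.001,-0.004]],
    [[57,69,-3],[0.008,-0.001,-0.004]],
    [[57,69,-3],[0.008,-0.001,-0.004]],
  ],
)

```text
time_s: 16.9
tool_pos: [0.4675, -0.2044, 0.121]
tool_rot: [-86.0, -90.0, -44.1]
force: [-0.0, -0.3, 0.3]
grip_width: 0.0868
```

Request:
apply_moves(
  targets=[
    [[0,0,0],[0,0,0]],
    [[0,0,0],[0,0,0]],
    [[0,0,0],[0,0,0]],
    [[0,0,0],[0,0,0]],
    [[0,0,0],[0,0,0]],
    [[0,0,0],[0,0,0]],
  ],
  hand=50,
  squeeze=58,
)

```text
time_s: 17.5
tool_pos: [0.4678, -0.2042, 0.1208]
tool_rot: [-61.6, -89.9, -68.6]
force: [0.4, -2.0, 1.0]
grip_width: 0.0631
```

```bash
python3 -c "
from fit import *
st();fit('fresh_mid',[.456,-.218,.102],[0,0,1])"
```

```text
t 17.5 tcp [ 467.8 -204.2  120.8] grasp [ 455.5 -218.7  120.7] zdir [0.645 0.764 0.001] ydir [ 0.764 -0.645 -0.001] q [ 43.6  46.2  20.7 112.3 -78.4 110.3  70.9] F [ 0.4 -2.   1. ] w 63.1
fresh_mid ['top', 'scene'] mid [ 0.458  -0.2165  0.1063] axis [0.009 0.042 0.999] cost 0.164
```

Request:
apply_moves(
  targets=[
    [[0,0,10],[0,0,0]],
    [[0,0,40],[0,0,0]],
    [[0,0,85],[0,0,0]],
    [[0,0,130],[0,0,0]],
    [[0,0,175],[0,0,0]],
    [[0,0,200],[0,0,0]],
    [[0,0,200],[0,0,0]],
  ],
)

```text
time_s: 18.4
tool_pos: [0.4672, -0.2037, 0.3242]
tool_rot: [91.3, -89.7, 138.6]
force: [0.0, -1.2, -3.9]
grip_width: 0.063
```

```bash
python3 - <<'E'
from h import *
from s2 import track
from kin import *
plan([.51,.12,.32],[0,0,-1],[-.1299,.9915,0])
o=env.get_obs();q=o['qpos'];T0,N0=fk(q,PR,S);h=np.deg2rad(97.46);N=np.c_[[np.cos(h),np.sin(h),0],[np.sin(h),-np.cos(h),0],[0,0,-1]]
a=track(q,T0,N0,np.array([.51,.12,.30]),N,15);print(a);print(track(np.array(a[0],float),np.array([.51,.12,.30]),N,np.array([.5276,.288,.06]),N,15))
E
```

```text
t 18.4 tcp [ 467.2 -203.7  324.2] grasp [ 454.9 -218.2  324.2] zdir [ 0.643  0.766 -0.   ] ydir [ 0.766 -0.643  0.005] q [ 40.9  22.9  24.  113.8 -79.1 112.5  49.2] F [ 0.  -1.2 -3.9] w 63.0
shift [ 42.8 323.7 -23.2] turn [-1.542   0.4547  0.6441] deg 99.2
([1, 1, -17, 94, 0, 84, -8], np.float64(0.0), np.float64(0.0))
([-12, 21, -22, 101, 9, 60, -30], np.float64(0.0), np.float64(0.0))
```

Request:
apply_moves(
  targets=[
    [[4,27,-2],[-0.128,0.038,0.054]],
    [[7,54,-4],[-0.257,0.076,0.107]],
    [[11,81,-6],[-0.385,0.114,0.161]],
    [[14,108,-8],[-0.514,0.152,0.215]],
    [[18,135,-10],[-0.642,0.19,0.268]],
    [[21,162,-12],[-0.771,0.227,0.322]],
    [[25,189,-14],[-0.899,0.265,0.376]],
    [[28,216,-15],[-1.028,0.303,0.429]],
  ],
)

```text
time_s: 19.2
tool_pos: [0.4943, 0.0127, 0.3037]
tool_rot: [170.2, -28.8, 87.1]
force: [0.6, 0.1, -4.1]
grip_width: 0.063
```

Request:
apply_moves(
  targets=[
    [[4,27,-2],[-0.128,0.038,0.054]],
    [[7,54,-4],[-0.257,0.076,0.107]],
    [[11,81,-6],[-0.385,0.114,0.161]],
    [[14,108,-8],[-0.514,0.152,0.215]],
    [[14,108,-8],[-0.514,0.152,0.215]],
  ],
)

```text
time_s: 19.7
tool_pos: [0.5072, 0.1309, 0.2944]
tool_rot: [-179.6, -0.2, 98.2]
force: [-0.6, 1.7, -3.7]
grip_width: 0.0629
```

```bash
python3 -c "
from h import *
plan([.5276,.288,.16],[0,0,-1],[-.1299,.9915,0])
"
```

```text
t 19.7 tcp [507.2 130.9 294.4] grasp [507.3 130.9 313.4] zdir [-0.007  0.002 -1.   ] ydir [ 0.99   0.142 -0.007] q [ -2.3   2.4 -15.4  93.7   0.4  84.3  -9.5] F [-0.6  1.7 -3.7] w 62.9
shift [  20.4  157.1 -153.4] turn [-0.0025 -0.007  -0.0126] deg 0.8
```

Request:
apply_moves(
  targets=[
    [[7,48,0],[-0.002,-0.007,-0.012]],
    [[13,96,0],[-0.002,-0.007,-0.012]],
    [[20,140,-30],[-0.002,-0.007,-0.012]],
    [[20,157,-70],[-0.002,-0.007,-0.012]],
    [[20,157,-115],[-0.002,-0.007,-0.012]],
    [[20,157,-153],[-0.002,-0.007,-0.012]],
    [[20,157,-153],[-0.002,-0.007,-0.012]],
    [[20,157,-153],[-0.002,-0.007,-0.012]],
  ],
)

```text
time_s: 20.5
tool_pos: [0.5285, 0.2764, 0.1434]
tool_rot: [179.8, 0.2, 96.4]
force: [0.5, -0.2, -0.8]
grip_width: 0.0631
```

```bash
python3 -c "
from fit import *
plan([.5276,.288,.08],[0,0,-1],[-.1299,.9915,0])
fit('fresh_mid',[.53,.2695,.16],[-.1299,.9915,0])
im=cv2.imread('pics/fresh_mid_scene.png')[:,:,::-1];save('s3.png',im,(370,190,540,390),3)
"
```

```text
t 20.5 tcp [528.5 276.4 143.4] grasp [528.5 276.5 162.4] zdir [ 0.004 -0.003 -1.   ] ydir [0.994 0.112 0.003] q [-12.3  16.  -21.2  96.4   6.4  68.7 -28.7] F [ 0.5 -0.2 -0.8] w 63.1
shift [ -0.9  11.6 -82.4] turn [0.0025 0.0036 0.0181] deg 1.1
fresh_mid ['top'] mid [0.5356 0.2575 0.0422] axis [-0.087  0.674 -0.733] cost 0.17
```

View pics/s3.png

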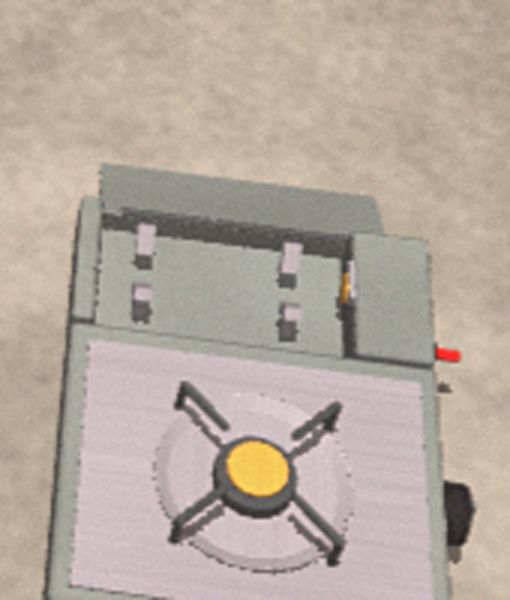

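That crop is the earlier, empty-bay frame: clean saddles at (145,245)/(142,300) and (290,262)/(290,320). I'll take a fresh scene and wrist pair in one picture.

Request:
apply_moves(
  targets=[
    [[-1,6,-20],[0.002,0.003,0.018]],
    [[-1,12,-40],[0.002,0.003,0.018]],
    [[-1,12,-50],[0.002,0.003,0.018]],
    [[-1,12,-50],[0.002,0.003,0.018]],
    [[-1,12,-50],[0.002,0.003,0.018]],
  ],
)

```text
time_s: 21.2
tool_pos: [0.5294, 0.2891, 0.096]
tool_rot: [179.6, -0.0, 97.4]
force: [0.4, 0.1, -3.6]
grip_width: 0.0629
```

```bash
python3 -c "
from h import *
plan([.5276,.288,.07],[0,0,-1],[-.1299,.9915,0])
o=env.get_obs();w=env.read_camera('wrist');s=env.read_camera('scene')
C=cam(w,o);ax=np.array([-.1299,.9915,0])
im=np.hstack([cv2.resize(s['image'][200:360,380:540],(480,480),interpolation=cv2.INTER_CUBIC),cv2.resize(w['image'][0:300,200:450],(400,480))])
save('b1.png',im[:, :800])
# predicted mid from grasp
M=R.from_euler('xyz',o['tool_rot'],degrees=True).as_matrix();g=o['tool_pos']-.019*M[:,2];mid=g-.0187*M[:,0]
print('mid',mid,'stem px wrist',proj(C,mid+.09*M[:,0]),'shoulder L/R',proj(C,[mid+.06*M[:,0]+.032*M[:,1],mid+.06*M[:,0]-.032*M[:,1]]),'scene tip/base',proj(cam(s),[mid+.09*M[:,0],mid-.09*M[:,0]]))
"
```

```text
t 21.2 tcp [529.4 289.1  96. ] grasp [529.3 289.1 115. ] zdir [ 0.006  0.002 -1.   ] ydir [0.992 0.129 0.006] q [-13.4  19.2 -21.3  98.3   7.8  63.6 -29.6] F [ 0.4  0.1 -3.6] w 62.9
shift [ -1.8  -1.1 -45. ] turn [-0.0016  0.0061  0.0008] deg 0.4
mid [0.53171922 0.27055443 0.11495481] stem px wrist [[317.62596383 123.96154661]] shoulder L/R [[406.83524142 210.93022061]
 [228.30398423 211.08785411]] scene tip/base [[490.20363328 270.10792739]
 [411.43483686 259.70986469]]
```

View pics/b1.png

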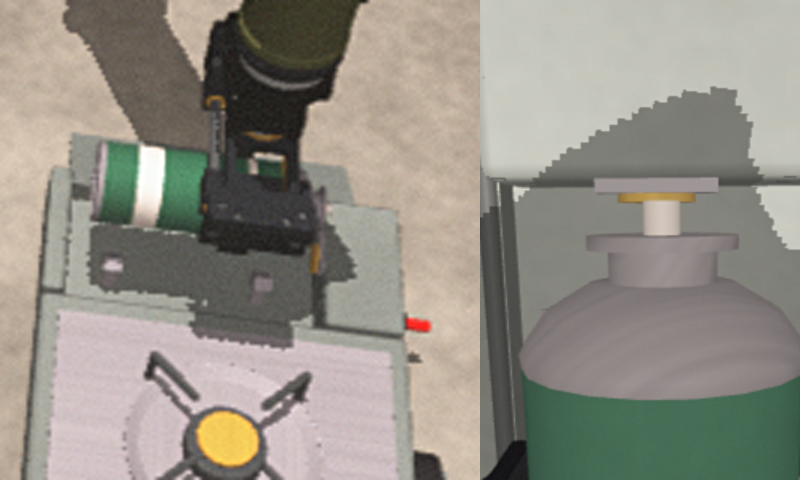

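The wrist half shows the stem at px (313,127) against a predicted (318,124). The scene half shows the base at crop (97,180) against a predicted (94,179). So the can is held level, with its valve towards the regulator. Lowering it.

Request:
apply_moves(
  targets=[
    [[-2,-1,-12],[-0.002,0.006,0.001]],
    [[-2,-1,-24],[-0.002,0.006,0.001]],
    [[-2,-1,-34],[-0.002,0.006,0.001]],
    [[-2,-1,-37],[-0.002,0.006,0.001]],
    [[-2,-1,-37],[-0.002,0.006,0.001]],
    [[-2,-1,-37],[-0.002,0.006,0.001]],
  ],
)

```text
time_s: 21.9
tool_pos: [0.5268, 0.2884, 0.0579]
tool_rot: [-179.9, 0.0, 97.5]
force: [-0.5, -0.6, -3.8]
grip_width: 0.0627
```

Request:
apply_moves(
  targets=[
    [[0,0,-1],[0,0,0]],
    [[0,0,-3],[0,0,0]],
    [[0,0,-3],[0,0,0]],
    [[0,0,-3],[0,0,0]],
  ],
)

```text
time_s: 22.3
tool_pos: [0.5267, 0.2882, 0.0548]
tool_rot: [-179.9, 0.0, 97.5]
force: [0.0, 0.1, -3.8]
grip_width: 0.0631
```

```bash
python3 -c "
from h import *
plan([.5276,.288,.07],[0,0,-1],[-.1299,.9915,0])"
```

```text
t 22.3 tcp [526.7 288.2  54.8] grasp [526.7 288.2  73.8] zdir [-0.001 -0.001 -1.   ] ydir [ 0.991  0.13  -0.001] q [-13.8  21.7 -20.9 100.3   8.8  59.7 -30.3] F [ 0.   0.1 -3.8] w 63.1
shift [ 0.9 -0.2 -3.8] turn [ 0.0008 -0.0013 -0.0006] deg 0.1
```

Request:
apply_moves(
  targets=[
    [[1,0,-1],[0,0,0]],
    [[1,0,-2],[0,0,0]],
    [[1,0,-2],[0,0,0]],
    [[1,0,-2],[0,0,0]],
  ],
)

```text
time_s: 22.7
tool_pos: [0.5276, 0.2882, 0.0527]
tool_rot: [-179.9, 0.0, 97.5]
force: [0.3, 0.3, -2.8]
grip_width: 0.0634
```

Request:
apply_moves(
  targets=[
    [[0,0,-1],[0,0,0]],
    [[0,0,-2],[0,0,0]],
    [[0,0,-2],[0,0,0]],
    [[0,0,-2],[0,0,0]],
  ],
)

```text
time_s: 23.1
tool_pos: [0.5278, 0.2885, 0.0518]
tool_rot: [-179.9, 0.0, 97.5]
force: [-2.6, -0.1, 4.9]
grip_width: 0.0629
```

Request:
apply_moves(
  targets=[
    [[0,0,0],[0,0,0]],
    [[0,0,0],[0,0,0]],
    [[0,0,0],[0,0,0]],
    [[0,0,0],[0,0,0]],
    [[0,0,20],[0,0,0]],
    [[0,0,60],[0,0,0]],
    [[0,0,110],[0,0,0]],
    [[0,0,160],[0,0,0]],
  ],
  hand=87,
)

```text
time_s: 23.9
tool_pos: [0.5272, 0.288, 0.2119]
tool_rot: [-179.9, 0.1, 97.5]
force: [1.2, 0.0, 0.0]
grip_width: 0.0873
```

Request:
apply_moves(
  targets=[
    [[-10,-50,50],[0,0,0]],
    [[-20,-100,70],[0,0,0]],
    [[-30,-150,70],[0,0,0]],
    [[-40,-200,70],[0,0,-0.05]],
    [[-50,-250,70],[0,0,-0.1]],
    [[-60,-300,70],[0,0,-0.15]],
    [[-70,-345,70],[0,0,-0.18]],
    [[-80,-380,70],[0,0,-0.18]],
  ],
)

```text
time_s: 24.7
tool_pos: [0.4493, -0.0849, 0.2809]
tool_rot: [-180.0, 0.1, 87.2]
force: [1.1, 0.0, -0.5]
grip_width: 0.0871
```

```bash
python3 - <<'E'
from fit import *
fit('fresh_mid',[.53,.2695,.07],[-.1299,.9915,0])
fit('spent_mid',[.446,-.083,.102],[0,0,1])
plan([.446,-.083,.26],[0,0,-1],[.05,.9987,0])
E
```

```text
fresh_mid ['top', 'scene'] mid [0.5317 0.2686 0.0744] axis [-0.14   0.99   0.004] cost 0.114
spent_mid ['top', 'scene'] mid [ 3.567720e+01  1.578000e-01 -3.591368e+02] axis [-0.969 -0.248  0.01 ] cost 2.002
t 25.1 tcp [450.3 -81.2 280.7] grasp [450.3 -81.2 299.7] zdir [-0.002 -0.    -1.   ] ydir [ 0.999 -0.046 -0.002] q [ 10.6  -6.2  -3.4 103.5  -0.3  82.8   4.6] F [0.9 0.4 0.3] w 87.1
shift [ -4.3  -1.8 -39.7] turn [ 0.0005 -0.0017 -0.004 ] deg 0.3
```

Request:
apply_moves(
  targets=[
    [[-2,-40,20],[0,0,0]],
    [[-4,-73,40],[0,0,0]],
    [[-4,-73,40],[0,0,0]],
    [[-4,-73,40],[0,0,0]],
    [[-4,-73,40],[0,0,0]],
    [[-4,-73,40],[0,0,0]],
  ],
)

```text
time_s: 25.7
tool_pos: [0.446, -0.1542, 0.32]
tool_rot: [-179.8, 0.0, 87.4]
force: [-0.3, 0.3, 0.6]
grip_width: 0.087
```

```bash
python3 - <<'E'
from h import *
o,M=st();p=env.read_camera('wrist');C=cam(p,o);save('w4.png',p['image'])
r=[r for r in env.regions_of(p,'spent_mid')];print([(x['conf'],x['rect']) for x in r])
m=r[0]['region'].astype(float)
f=lambda x:np.abs(sil(C,np.array([x[0],x[1],.102]),[0,0,1])-m).sum()/m.sum()
for x0 in((.446,-.083),(.45,-.09)):
    s=minimize(f,x0,method='Nelder-Mead',options=dict(initial_simplex=[x0,(x0[0]+.008,x0[1]),(x0[0],x0[1]+.008)]));print(s.x,s.fun)
st()
fr=lambda P:proj(C,P)
b=r[0]['rect'];print(proj(C,[[.446,-.083,.192]]))
p2={n:env.read_camera(n) for n in('top','scene')}
E
python3 -c "
from fit import *
fit('spent_mid',[.446,-.083,.102],[0,0,1])
fit('fresh_mid',[.53,.2695,.07],[-.1299,.9915,0])"
```

```text
t 25.7 tcp [ 446.  -154.2  320. ] grasp [ 446.1 -154.2  339. ] zdir [-0.003 -0.    -1.   ] ydir [ 0.999 -0.046 -0.003] q [14.1 -5.   1.6 98.   0.2 87.2 13. ] F [-0.3  0.3  0.6] w 87.0
[(0.8, [267.8, 89.0, 353.9, 174.9])]
[ 0.44576959 -0.08438987] 0.025424496980300807
[ 0.44573822 -0.08438634] 0.025785666353981117
t 25.8 tcp [ 445.9 -154.7  320.3] grasp [ 446.  -154.7  339.3] zdir [-0.002 -0.    -1.   ] ydir [ 0.999 -0.047 -0.002] q [14.1 -5.   1.6 98.   0.2 87.2 13. ] F [ 0.4 -0.1  0.4] w 87.2
[[311.90222831 129.93420186]]
spent_mid ['top', 'scene'] mid [ 0.4481 -0.0828  0.1077] axis [0.017 0.006 1.   ] cost 0.115
fresh_mid ['top', 'scene'] mid [0.5308 0.2704 0.0731] axis [-0.144  0.989 -0.028] cost 0.148
```

Request:
apply_moves(
  targets=[
    [[0,40,-30],[0,0,0]],
    [[0,70,-65],[0,0,0]],
    [[0,70,-90],[0,0,0]],
    [[0,70,-90],[0,0,0]],
    [[0,70,-90],[0,0,0]],
  ],
)

```text
time_s: 26.8
tool_pos: [0.446, -0.0865, 0.2314]
tool_rot: [-179.9, 0.1, 87.1]
force: [-0.1, -0.6, 1.7]
grip_width: 0.0869
```

```bash
python3 -c "
from h import *
plan([.4457,-.0844,.149],[0,0,-1],[.05,.9987,0])"
```

```text
t 26.8 tcp [446.  -86.5 231.4] grasp [446.1 -86.5 250.4] zdir [-0.001 -0.001 -1.   ] ydir [ 0.999 -0.05  -0.001] q [ 10.8  -5.5  -3.  108.5  -0.2  77.1   5. ] F [-0.1 -0.6  1.7] w 86.9
shift [  -0.3    2.1 -101.4] turn [ 0.0008 -0.0014 -0.    ] deg 0.1
```

Request:
apply_moves(
  targets=[
    [[0,2,-35],[0,0,0]],
    [[0,2,-70],[0,0,0]],
    [[0,2,-92],[0,0,0]],
    [[0,2,-101],[0,0,0]],
    [[0,2,-101],[0,0,0]],
    [[0,2,-101],[0,0,0]],
  ],
)

```text
time_s: 27.4
tool_pos: [0.4474, -0.0844, 0.1317]
tool_rot: [179.9, 0.1, 87.1]
force: [0.1, 0.5, 0.5]
grip_width: 0.0866
```

Request:
apply_moves(
  targets=[
    [[0,0,0],[0,0,0]],
    [[0,0,0],[0,0,0]],
    [[0,0,0],[0,0,0]],
    [[0,0,0],[0,0,0]],
    [[0,0,0],[0,0,0]],
    [[0,0,0],[0,0,0]],
  ],
  hand=50,
  squeeze=30,
)

```text
time_s: 28.0
tool_pos: [0.4462, -0.0839, 0.1302]
tool_rot: [-180.0, 0.0, 87.2]
force: [0.5, 1.0, 2.9]
grip_width: 0.0634
```

Request:
apply_moves(
  targets=[
    [[0,0,15],[0,0,0]],
    [[0,0,45],[0,0,0]],
    [[0,0,90],[0,0,0]],
    [[0,0,135],[0,0,0]],
    [[15,-5,170],[0,0,0]],
    [[45,-15,190],[0,0,0]],
    [[60,-25,190],[0,0,0]],
    [[60,-25,190],[0,0,0]],
  ],
)

```text
time_s: 28.8
tool_pos: [0.507, -0.1102, 0.3192]
tool_rot: [-179.9, 0.1, 87.1]
force: [-0.2, 0.4, -1.1]
grip_width: 0.0636
```

```bash
python3 -c "
from h import *
plan([.635,-.1355,.32],[0,0,-1],[.05,.9987,0])"
```

```text
t 28.8 tcp [ 507.  -110.2  319.2] grasp [ 507.1 -110.2  338.2] zdir [-0.002 -0.001 -1.   ] ydir [ 0.999 -0.051 -0.002] q [11.2  0.9 -1.9 92.4  0.1 86.8  6.3] F [-0.2  0.4 -1.1] w 63.6
shift [128.  -25.3 -18.2] turn [ 0.001  -0.002   0.0007] deg 0.1
```

```bash
python3 - <<'E'
from h import *
o,M=st();p=env.read_camera('wrist');C=cam(p,o);np.savez('w5.npz',K=C[0],T=C[1])
ex=np.array([.05,.9987,0]);ey=np.array([.9987,-.05,0]);c=np.array([.635,-.1355,.055])
q=proj(C,[c]+[c+a*ex+b*ey for a in(-.0385,.0385) for b in(-.0385,.0385)]);print(q.round(1))
u,v=q[0].astype(int);print(u,v);save('w5.png',p['image'],(u-65,v-60,u+65,v+40),6);print('origin',u-65,v-60)
E
```

```text
t 28.8 tcp [ 507.  -110.2  319.2] grasp [ 507.1 -110.2  338.2] zdir [-0.002 -0.001 -1.   ] ydir [ 0.999 -0.051 -0.002] q [11.2  0.9 -1.9 92.4  0.1 86.8  6.3] F [-0.2  0.4 -1.1] w 63.6
[[436.7 218.2]
 [399.  252.7]
 [469.3 252.6]
 [402.7 182.2]
 [476.2 182.1]]
436 218
origin 371 158
```

View pics/w5.png

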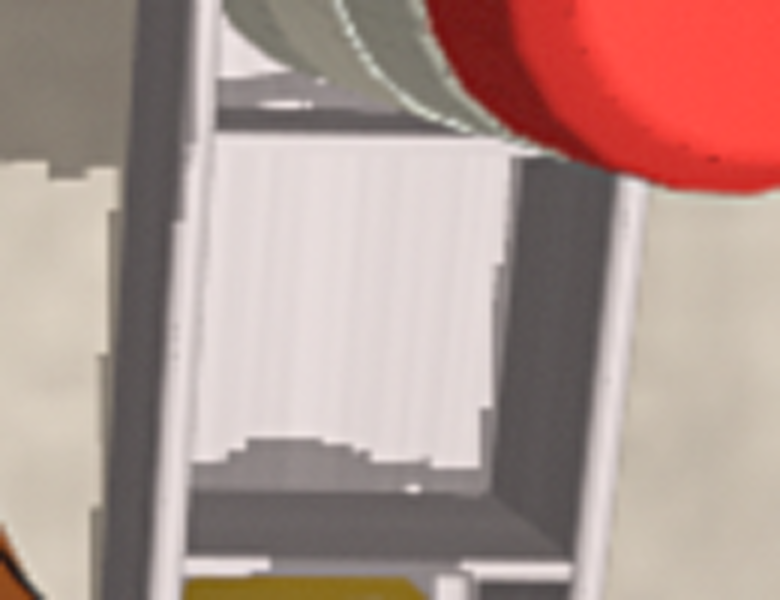

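The empty middle cell's rims match my estimate to within 1 px on average (UL 404.8,181.5; LL 399.5,252.7; LR 469.7,253; UR 477,181.5). That puts the cell centre at (0.636, -0.135). Moving over it.

Request:
apply_moves(
  targets=[
    [[45,-9,0],[0,0,0]],
    [[90,-18,0],[0,0,0]],
    [[120,-25,0],[0,0,0]],
    [[129,-25,0],[0,0,0]],
    [[129,-25,-40],[0,0,0]],
    [[129,-25,-80],[0,0,0]],
    [[129,-25,-110],[0,0,0]],
    [[129,-25,-110],[0,0,0]],
  ],
)

```text
time_s: 29.65
tool_pos: [0.6304, -0.1325, 0.204]
tool_rot: [-179.3, -0.1, 87.2]
force: [0.0, -0.0, -2.7]
grip_width: 0.0633
```

Request:
apply_moves(
  targets=[
    [[0,0,0],[0,0,0]],
    [[0,0,0],[0,0,0]],
    [[0,0,0],[0,0,0]],
  ],
)

```text
time_s: 29.95
tool_pos: [0.636, -0.134, 0.2125]
tool_rot: [179.9, 0.1, 87.2]
force: [0.4, 0.6, -1.4]
grip_width: 0.0634
```

```bash
python3 -c "
from h import *
plan([.636,-.1348,.144],[0,0,-1],[.05,.9987,0])"
```

```text
t 29.95 tcp [ 636.  -134.   212.5] grasp [ 636.  -133.9  231.5] zdir [ 0.003 -0.001 -1.   ] ydir [ 0.999 -0.049  0.003] q [10.8 18.4 -1.6 84.2  0.6 77.2  6.3] F [ 0.4  0.6 -1.4] w 63.4
shift [  0.   -0.8 -87.5] turn [ 0.0012  0.0025 -0.001 ] deg 0.2
```

Request:
apply_moves(
  targets=[
    [[0,-1,-15],[0.001,0.002,0]],
    [[0,-1,-30],[0.001,0.002,0]],
    [[0,-1,-40],[0.001,0.002,0]],
    [[0,-1,-50],[0.001,0.002,0]],
    [[0,-1,-60],[0.001,0.002,0]],
    [[0,-1,-70],[0.001,0.002,0]],
    [[0,-1,-80],[0.001,0.002,0]],
    [[0,-1,-80],[0.001,0.002,0]],
  ],
)

```text
time_s: 30.75
tool_pos: [0.6338, -0.1346, 0.1277]
tool_rot: [-179.6, -0.0, 87.2]
force: [0.6, -0.1, -0.4]
grip_width: 0.0631
```

Request:
apply_moves(
  targets=[
    [[0,0,-4],[0,0,0]],
    [[0,0,-7],[0,0,0]],
    [[0,0,-9],[0,0,0]],
    [[0,0,-9],[0,0,0]],
    [[0,0,-9],[0,0,0]],
  ],
)

```text
time_s: 31.25
tool_pos: [0.6352, -0.1349, 0.1213]
tool_rot: [-179.8, -0.0, 87.2]
force: [-1.0, 1.1, 1.5]
grip_width: 0.0635
```

```bash
python3 -c "
from h import *
st()"
```

```text
t 31.25 tcp [ 635.2 -134.9  121.3] grasp [ 635.3 -134.9  140.3] zdir [-0.003  0.    -1.   ] ydir [ 0.999 -0.049 -0.003] q [10.9 22.  -1.6 90.2  0.7 68.   6.4] F [-1.   1.1  1.5] w 63.5
```

Request:
apply_moves(
  targets=[
    [[0,0,-1],[0,0,0]],
    [[0,0,-1],[0,0,0]],
    [[0,0,-1],[0,0,0]],
  ],
)

```text
time_s: 31.55
tool_pos: [0.6352, -0.1349, 0.1213]
tool_rot: [-179.9, -0.0, 87.2]
force: [-1.7, 0.1, 5.4]
grip_width: 0.0633
```

Request:
apply_moves(
  targets=[
    [[0,0,0],[0,0,0]],
    [[0,0,0],[0,0,0]],
    [[0,0,0],[0,0,0]],
    [[0,0,0],[0,0,0]],
    [[0,0,20],[0,0,0]],
    [[0,0,60],[0,0,0]],
    [[0,0,110],[0,0,0]],
    [[0,0,160],[0,0,0]],
  ],
  hand=87,
)

```text
time_s: 32.35
tool_pos: [0.6344, -0.1348, 0.2808]
tool_rot: [-179.7, -0.0, 87.2]
force: [1.5, 0.4, 0.2]
grip_width: 0.087
```

Request:
apply_moves(
  targets=[
    [[-10,-50,30],[0,0,0]],
    [[-10,-72,30],[0,0,0]],
    [[-10,-72,30],[0,0,0]],
    [[-10,-72,30],[0,0,0]],
    [[-10,-72,30],[0,0,0]],
  ],
)

```text
time_s: 32.85
tool_pos: [0.625, -0.2053, 0.3089]
tool_rot: [-179.7, -0.1, 87.3]
force: [-0.1, 0.3, -0.3]
grip_width: 0.0866
```

```bash
python3 - <<'E'
from h import *
o,M=st();p=env.read_camera('wrist');C=cam(p,o)
r=env.regions_of(p,'spent_mid');print([(x['conf'],x['rect']) for x in r],proj(C,[[.636,-.1353,.09]]))
if r:
    m=r[0]['region'].astype(float)
    f=lambda x:np.abs(sil(C,np.array([x[0],x[1],.093]),[x[2],x[3],1])-m).sum()/m.sum()
    x0=np.array([.636,-.135,0,0]);s=minimize(f,x0,method='Nelder-Mead',options=dict(initial_simplex=[x0]+[x0+d for d in np.diag([.006,.006,.05,.05])]));print(s.x.round(4),s.fun)
s=env.read_camera('scene');im=np.hstack([cv2.resize(s['image'][190:390,200:500],(600,400),interpolation=cv2.INTER_CUBIC),cv2.resize(p['image'][60:260,270:370],(200,400))])
save('end.png',im)
for t in('fresh_mid','oil_mid','bowl_mid','spray_a_mid'):print(t,[(x['conf'],x['rect']) for x in env.regions_of(s,t)][:3])
E
python3 -c "
from fit import *
fit('fresh_mid',[.53,.2695,.07],[-.1299,.9915,0])"
```

```text
t 32.85 tcp [ 625.  -205.3  308.9] grasp [ 625.1 -205.3  327.9] zdir [-0.005  0.002 -1.   ] ydir [ 0.999 -0.047 -0.005] q [15.4 18.2  0.7 73.6 -0.3 88.5 13.3] F [-0.1  0.3 -0.3] w 86.6
[(0.88, [283.3, 86.1, 364.6, 175.7])] [[325.41143252 132.56027547]]
[ 0.6335 -0.1369  0.0164  0.0296] 0.033472087905927206
fresh_mid [(0.83, [408.6, 256.5, 487.3, 290.0]), (0.63, [255.8, 281.6, 290.0, 343.1])]
oil_mid [(0.81, [159.9, 147.2, 196.2, 220.8])]
bowl_mid []
spray_a_mid [(0.91, [223.1, 219.2, 255.8, 280.6]), (0.27, [124.4, 223.3, 172.8, 261.5])]
fresh_mid ['top', 'scene'] mid [0.5318 0.2689 0.0747] axis [-0.134  0.991 -0.011] cost 0.103
```

View pics/end.png

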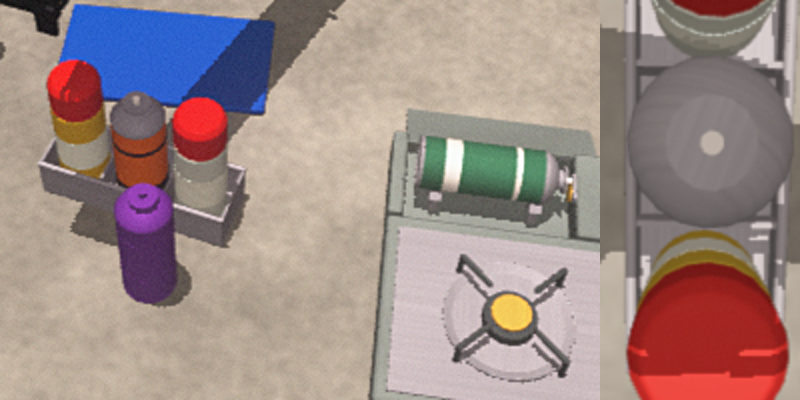

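The green can lies in both saddles, with its valve at the regulator. Its rect (408–487, 256–290) matches where the orange one originally lay (407–487, 256–292). The orange can stands upright in the middle cell, and the neighbouring cans are unmoved. Handing in.

```bash
python3 -c "
from h import *
st();print(env.sign_off())"
```

```text
t 33.4 tcp [ 625.  -206.8  309.8] grasp [ 625.  -206.8  328.8] zdir [-0.003  0.    -1.   ] ydir [ 0.999 -0.049 -0.003] q [15.4 18.2  0.8 73.5 -0.2 88.5 13.3] F [-0.  -0.7  0. ] w 86.8
the job is handed in; nothing more can be done
None
```

I swapped the cartridges and handed the job in at 33.4 s; it gave no verdict. I stood the orange can on the blue board and moved the green can from the caddy to the board. I then regripped the green one sideways and laid it in the bay, and moved the orange one into the caddy's middle cell. Each can was resting on the surface (measured as force) before I let go.

**Green can:** it lies in both saddles with its valve at the regulator. The last fit from the fixed cameras put it about 2 mm from the bay point horizontally, with its axis within 0.02 rad. That fit put its height at 74.7 mm instead of 70. The same fit read the orange can 5.7 mm too high on the board, and the gripper height at contact gave about 71 mm, so I put this down to camera bias.

**Orange can:** it stands in the middle cell, about 3 mm from the centre I measured. The fit showed 0.03 rad of tilt, within the 0.08 limit.

**Bystanders:** in the final scene image the spray cans and oil bottle look unmoved. The detector missed the bowl under its own name and only reported a box at its starting position with low confidence, so I did not confirm it separately. The gripper was open and well clear at hand-in.

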